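Replace the cracked cap on the antenna rotator

TASK

Replace the cracked plastic bayonet cap on the rotator's gear housing. First clear all the broken metal scrap off the worktop into the steel scrap tray, so that none of it can get into the gears; then unlock the old cap (press down, quarter turn anticlockwise), lift it off and lay it in the tray too; fit the new aluminium cap, pressing it down and turning it a quarter turn clockwise until it is locked home. Last, give the oiler plunger beside it two full strokes, down to its stop and back up each time, and leave the tools and the good parts where they are.

Things in the scene. Friction and masses are not known exactly. Their poses are not given: they have to be found in the camera images.
- housing: Rotator gear housing, fixed; origin at the centre of its underside, axes as port. A cast aluminium bell 160 mm in diameter and 62 mm high on a 190 x 170 x 12 mm foot plate (x, y, z), the round collar on top, and a small dark pointer on the shoulder outside each bayonet slot.
- port (a point): Centre of the collar's open mouth, level with its top face, 90 mm above the worktop; z up, +x and -x pass through the two slots. Collar 88 mm outside, 78 mm inside; at its top a 6 mm thick inward lip leaves a 60 mm opening, cut by two opposite slots 20 mm wide out to the collar wall. Under the lip lugs turn clockwise (from above) about 90 degrees to a stop; anticlockwise past the slots is blocked.
- seal (a joint): Travel of the sprung black seal ring (98 mm outside) around the collar, m: 0 up, when it stands 6 mm above the mouth; 0.006 level with the mouth. It takes 3.5 N to start it and 9.5 N to bring it level. It holds an unlocked cap too high to turn and pushes a locked cap up against the lip.
- cap: New bayonet cap, loose, aluminium, about 220 g. Origin at the centre of its underside, z up. Spigot 54 mm in diameter, 14.5 mm high; at its foot two lugs along +x and -x, 14 mm wide, 6 mm thick, reaching 36.5 mm from the axis. Above it a disc 98 mm in diameter, from 14.5 to 21.5 mm, and a grip bar 64 mm long along x (the line of the hidden lugs), 14 mm thick, up to 50.5 mm. Stands bar up at the start.
- cap_bar (a point): Centre of the top of the cap's grip bar, 50.5 mm above the cap's origin. Cap's origin below the mouth: 14.5 mm when pressed fully down (lugs 2.5 mm clear under the lip); about 12 mm locked and let go; about 8.5 mm resting unlocked in the slots; 0 or above it when the lugs sit on the lip.
- old_cap: Old bayonet cap of black plastic with a pale crack across its disc, 110 g, locked in the housing's collar at the start (lugs turned 77 to 87 degrees clockwise from the slots). Same shape, sizes, origin and axes as the new cap. To take it off: press it down about 2 mm, turn it anticlockwise until its lugs (and bar) line up with the slots, and lift.
- oiler (a joint): Travel of the oiler's spring plunger on the housing, m: 0 up, 0.012 fully down at its stop. About 2.5 N to start, 7.6 N at the stop; it springs back when let go.
- oiler_top (a point): Centre of the top face of the oiler plunger's black round head, 30 mm in diameter, 112 mm above the worktop when up; moves down with it. It stands on the housing's foot plate, about 98 mm from the collar's axis. It is pressed straight down.
- bin: Fixed steel scrap tray, open on top, 220 x 170 mm (x, y), 60 mm high, 4 mm walls. Origin at the centre of its underside.
- scrap_1: Scrap: broken piece of a steel gear with three teeth, about 37 x 26 x 13 mm (x, y, z); the teeth point to +y. Origin at the centre of its underside. May be absent.
- scrap_2: Scrap: broken piece of a steel gear with two teeth, about 25 x 24 x 13 mm (x, y, z); the teeth point to +y. Origin at the centre of its underside. May be absent.
- scrap_3: Scrap: broken piece of a dark steel clamp jaw with ridged top, 34 x 20 x 13 mm (x, y, z). Origin at the centre of its underside. May be absent.
- scrap_4: Scrap: short offcut of aluminium tube, 30 mm in diameter, 22 mm long, standing on end at the start. Origin at the centre of its underside. May be absent.
- scrap_5: Scrap: broken-off aluminium casting ear with a round end and a bolt hole, 39 x 26 mm (x, y), 12 mm thick, 16 mm at its jagged -x end. Origin at the centre of its underside. May be absent.
- scrap_6: Scrap: split hexagon nut of dark steel, 34 mm over its corners, about 30 mm over its flats, 16 mm high, lying flat. Origin at the centre of its underside. May be absent.
- wrench: Chrome wrench, 168 mm long, lying flat; leave alone.
- pinion: Whole brass pinion gear, a good spare, 44 mm in diameter, 20 mm high; leave alone.
- screwdriver: Screwdriver lying on the worktop, 180 mm; leave alone.
- tape: Roll of black tape, 90 mm in diameter, 19 mm high; leave alone.
- oilcan: Oil bottle, 52 mm in diameter, 130 mm high; leave alone.

How it is judged:
On the way, in this order (a step that is already met when the one before it is completed fails the run):
1. all the scrap is in the scrap tray (x of scrap_1 in the frame of bin between -0.11 and 0.11 m and y of scrap_1 in the frame of bin between -0.085 and 0.085 m and z of each of scrap_1, scrap_2, scrap_3, scrap_4, scrap_5, scrap_6 in the frame of bin below 0.055 m and linear speed of each of scrap_1, scrap_2, scrap_3, scrap_4, scrap_5, scrap_6 below 0.05 m/s and x of scrap_2 in the frame of bin between -0.11 and 0.11 m and y of scrap_2 in the frame of bin between -0.085 and 0.085 m and x of scrap_3 in the frame of bin between -0.11 and 0.11 m and y of scrap_3 in the frame of bin between -0.085 and 0.085 m and x of scrap_4 in the frame of bin between -0.11 and 0.11 m and y of scrap_4 in the frame of bin between -0.085 and 0.085 m and x of scrap_5 in the frame of bin between -0.11 and 0.11 m and y of scrap_5 in the frame of bin between -0.085 and 0.085 m and x of scrap_6 in the frame of bin between -0.11 and 0.11 m and y of scrap_6 in the frame of bin between -0.085 and 0.085 m), for 0.2 s.
2. the old cap is off the housing and in the scrap tray (x of old_cap in the frame of bin between -0.085 and 0.085 m and y of old_cap in the frame of bin between -0.06 and 0.06 m and z of old_cap in the frame of bin below 0.07 m and linear speed of old_cap below 0.05 m/s), for 0.2 s.
3. the new cap is down in the collar and turned clockwise to lock (horizontal distance between cap and port below 0.006 m and z of cap in the frame of port below -0.01 m and angle between the x axis of cap and the x axis of port, either way round above 1.13 rad and angle between cap's own z axis and vertical below 0.08 rad), for 0.2 s.
4. the oiler plunger is pressed down to its stop (value of joint oiler above 0.0105 m), for 0.1 s.
5. the oiler plunger is back up (value of joint oiler below 0.002 m), for 0.1 s.
6. the oiler plunger is pressed down to its stop again (value of joint oiler above 0.0105 m), for 0.1 s.
At the end, for the whole second after the job is handed in: All scrap and the old cap rest in the tray (scrap below its rim; old cap within 85 mm in x, 60 mm in y of its centre, under 70 mm high); the new cap is upright in the collar, axis within 6 mm, 10 mm or more below the mouth, turned at least 65 degrees; the plunger is back up within 2 mm (all of step 1 and all of step 2 and all of step 3 and value of joint oiler below 0.002 m and linear speed of cap below 0.03 m/s); the robot touches nothing.
It fails at once if the chrome wrench is moved more than 50 mm (distance of wrench from where it was at the start of the episode above 0.05 m).
It fails at once if the brass pinion is moved more than 50 mm (distance of pinion from where it was at the start of the episode above 0.05 m).
It fails at once if the screwdriver is moved more than 50 mm (distance of screwdriver from where it was at the start of the episode above 0.05 m).
It fails at once if the tape roll is moved more than 50 mm (distance of tape from where it was at the start of the episode above 0.05 m).
It fails at once if the oil bottle is moved more than 50 mm (distance of oilcan from where it was at the start of the episode above 0.05 m).
Of scrap_1, scrap_2, scrap_3, scrap_4, scrap_5, scrap_6 only 4 to 6 are there at a start; the rules pass over those that are not, and their reading is None.
At some moment in a run one of cap, scrap_1, scrap_2, scrap_3, scrap_4, scrap_5, scrap_6 may be knocked a few centimetres aside while the robot is not near it.
It also fails if it takes over 208 s, if anything falls off the work surface, if the arm or the gripper's body presses on something with over 40 N, if the wrist force passes 120 N, or if a joint passes its speed limit or range.

ROBOT

A 6-joint arm with a two-finger parallel gripper is mounted at the origin on the work surface. World frame = base frame: x ahead of the robot, y to its left, z up, the work surface at z = 0. Lengths are in m, angles in rad, forces in N, time in s.
With the tool pointing down it reaches from about 0.35 to 0.85 m from the base axis. Payload 8.1 kg.
Tool frame: the origin (TCP) lies on the front face of the gripper's body, between the roots of the fingers; the fingertips stand 84 mm ahead of it and the grasp point (between the pads) lies 65 mm ahead of it; z points along the fingers, y is the line along which they close (so a half turn about z gives the same grasp; the last joint's range is limited). The gripper opens to 93 mm and grips with 3 to 60 N. Pads are 15 mm wide; open, the fingers measure 128 mm over their backs; the gripper's body (75 mm by 188 mm) begins 65 mm behind the grasp point.
Start: joints at [-1.349, 0.13, 1.488, -0, 1.523, -0.085], TCP at [0.181, -0.572, 0.303] pointing down, gripper open.
Joint ranges: [-2.96, 2.96], [-0.89, 2.26], [0.02, 2.5], [-1.34, 4.48], [0, 2.73], [-2.66, 2.66]. Speed limits (rad/s): [2.39, 2.39, 2.79, 3.14, 3.14, 3.14].

INTERFACE

Orientations are given as a unit quaternion [w, x, y, z].
In Python, from plant import manip, viewer, finder gives the robot as it stands.
- The arm moves only by the tool send_rows, never from a script. Its argument "increments" is a list of rows, each a list of 6 numbers: the shift along the tool's x, y, z in cm, then the turn, a rotation vector about the tool's x, y, z in rad. A call has 1 to 5 rows; each row shifts and turns the commanded pose from where the row before left it, along the tool's axes as they then stand; what a row does not reach is not made up. A row lasts 1/10 s, in which the tool goes at most 50 mm and 8.59 degrees, less where a joint would pass 70% of its speed; a pose out of reach is approached as far as the arm can. A call is refused whole if a number of a shift passes 5 or a number of a turn 0.15, either way. A call with a gripper value outside its range is refused whole. "claw" is the finger opening in cm, from 0 to 9.3, set as the call begins (left out, the last holds). The fingers move at their own pace and stop on an object; "force" is the grip in N (left out, the last holds). Time passes only in rows, so rows that do not move let the fingers close. It gives the time, the measured TCP pose, the force, the opening and the grip force at its end, in the units of the state.
- manip.state(): the state, without advancing time (a new reading comes with each control period).
- viewer.camera(name): name is "side" or "top" or "wrist"; returns (picture, depth): 480x640x3 uint8, red, green, blue; 480x640 float32, m along the optical axis (not along the pixel's ray), 0 where there is no reading.
- viewer.camera_model(name): a dict with "vertical_fov" (degrees; the focal length in pixels is half the picture's height over the tangent of half this angle, whatever the lens; pixels are square), "cx", "cy" (the principal point, pixels), "origin" and "orientation" of the camera in the world. Camera axes: x right, y down, z forward; pixel columns grow to the right and rows downward; lengths in m; the calibration is good to about 2 mm. A picture is of the moment at which its call begins: read the wrist's pose just before it. camera_model takes no time and is no camera call; for the wrist camera it gives the pose at the moment of the call.
- manip.job_done(): hands the job in; it is judged then, once.
Trained networks look in the newest picture that a camera, given by its name, has taken for a name from the list of things; names that differ only in an ending like _2 or _b are one class to them, and where a whole thing is asked for, a point or a joint stands for the part that bears it (a point fixed in the world has none). Each returns a list of dicts, best first, with "conf" (0 to 1); they miss things now and then, are a little off and sometimes report something else, mostly with a low value. They report only what shows in the picture. A call takes as long as a camera call.
- finder.trace(camera, query): "region" (480x640 bool, what is visible of it) and "box" ([left, top, width, height] in pixels, round what is visible of it).
The state is a dict: "time_s": time; "q": joint angles; "qd": joint speeds; "joint_torque": joint torques, N m; "tool_pos": TCP position; "eef_rot": TCP orientation; "force": force on the tool from outside, world axes, zero at the start; "ft_torque": the same for the moment, N m; "gripper_width": finger opening in m; "grip_force": force on a finger pad.
Only numpy, scipy, OpenCV 4.12 (cv2) and the standard library are available. Lean on these libraries where they do the work, as an engineer would, in place of code of your own. Each camera call takes 0.05 s, during which the arm holds its last target. There are 200 camera calls.

## Working session

There is one attempt and no reset: what is moved stays moved. The work goes in short steps, Python scripts to look and compute and a tool call to move; the robot and the scene stay as the last step left them, time stands still between calls to the robot, and variables do not carry over. Pictures are saved under pics/ and viewed, at most 14 in all, crops included, and the job is handed in when it is done.

Besides the shell and the picture viewer there is one more tool, called after ">>>" by a JSON object that holds its "fn" and its "kwargs", one argument or row to a line. send_rows: Moves the arm, as the interface text tells. Its arguments: {"type":"object","properties":{"increments":{"type":"array"},"claw":{"type":"number"},"force":{"type":"number"}},"required":["increments"]}

```bash
ls; mkdir -p pics; cat > h.py <<'E'
import numpy as np, cv2
from scipy.spatial.transform import Rotation as R
from plant import manip, viewer, finder
def rot(q): return R.from_quat([q[1],q[2],q[3],q[0]])
def cam(name):
    m=viewer.camera_model(name); p,d=viewer.camera(name); return p,d,m
def world(m,d,uv=None):
    f=240/np.tan(np.radians(m['vertical_fov'])/2)
    v,u=np.mgrid[0:480,0:640]
    P=np.stack([(u-m['cx'])/f*d,(v-m['cy'])/f*d,d],-1)
    return P@rot(m['orientation']).as_matrix().T+np.array(m['origin'])
def save(p,n): cv2.imwrite('pics/'+n,cv2.cvtColor(p,cv2.COLOR_RGB2BGR))
def st():
    s=manip.state(); r=rot(s['eef_rot']).as_matrix()
    print('t',round(s['time_s'],2),'p',np.round(s['tool_pos'],4),'toolx',np.round(r[:,0],3),'z',np.round(r[:,2],3),'F',np.round(s['force'],1),'w',round(s['gripper_width'],4),'g',round(s['grip_force'],1),'q6',round(s['q'][5],3)); return s
E
python3 - <<'E'
from h import *
st()
for n in ('top','side'):
    p,d,m=cam(n); save(p,n+'0.png'); np.savez(n+'0.npz',p=p,d=d); print(n,{k:np.round(v,3) for k,v in m.items()})
    W=world(m,d)
    for q in ['housing','bin','cap','old_cap','oiler_top','scrap_1','scrap_3','scrap_4','scrap_5','scrap_6','wrench','pinion','screwdriver','tape','oilcan']:
        for r in finder.trace(n,q)[:4]:
            if r['conf']<.3: continue
            g=r['region']&(d>0); w=W[g]
            if len(w): print(n,q,round(r['conf'],2),r['box'],np.round(np.median(w,0),3),'ztop',np.round(np.percentile(w[:,2],95),3))
E
```

```text
pics
t 0.0 p [ 0.1811 -0.5716  0.3017] toolx [0.953 0.302 0.   ] z [-0.     0.002 -1.   ] F [-0.4 -0.3 -0.4] w 0.0928 g 0.0 q6 -0.085
top {'vertical_fov': np.float64(42.834), 'cx': np.float64(320.376), 'cy': np.float64(249.807), 'origin': array([0.41 , 0.025, 1.327]), 'orientation': array([ 0.028, -0.698,  0.714, -0.037])}
top housing 0.73 [100.3, 233.5, 108.3, 127.3] [0.44  0.363 0.006] ztop 0.062
top housing 0.62 [375.3, 179.1, 108.8, 108.1] [ 0.55  -0.208  0.052] ztop 0.067
top bin 0.68 [101.7, 233.8, 105.8, 129.5] [0.44  0.363 0.006] ztop 0.062
top cap 0.95 [277.5, 276.7, 45.6, 43.1] [0.426 0.049 0.022] ztop 0.051
top old_cap 0.75 [411.4, 201.7, 47.7, 50.1] [ 0.564 -0.229  0.1  ] ztop 0.128
top oiler_top 0.49 [440.8, 268.7, 22.4, 12.0] [ 0.47  -0.25   0.112] ztop 0.115
top scrap_1 0.77 [282.8, 183.0, 12.1, 22.6] [0.657 0.071 0.012] ztop 0.018
top scrap_1 0.48 [332.4, 235.0, 11.5, 16.3] [ 0.546 -0.033  0.006] ztop 0.024
top scrap_1 0.44 [327.1, 192.2, 16.5, 13.5] [ 0.644 -0.031  0.012] ztop 0.018
top scrap_3 0.77 [282.8, 183.0, 12.1, 22.6] [0.657 0.071 0.012] ztop 0.018
top scrap_
[... 2397 characters left out ...]
op 0.019
side scrap_5 0.56 [309.0, 256.4, 16.8, 12.9] [ 0.544 -0.026  0.015] ztop 0.023
side scrap_6 0.66 [289.5, 281.4, 15.0, 19.1] [0.544 0.087 0.016] ztop 0.019
side scrap_6 0.56 [309.0, 256.4, 16.8, 12.9] [ 0.544 -0.026  0.015] ztop 0.023
side wrench 0.96 [157.0, 262.5, 57.9, 47.8] [0.789 0.137 0.007] ztop 0.01
side pinion 0.72 [328.6, 313.2, 22.8, 22.7] [0.427 0.157 0.016] ztop 0.02
side screwdriver 0.64 [424.6, 211.5, 56.2, 29.6] [ 0.243 -0.272  0.019] ztop 0.027
side tape 0.77 [159.6, 312.9, 49.6, 38.1] [0.716 0.274 0.017] ztop 0.021
side tape 0.53 [368.1, 182.0, 11.9, 13.8] [ 0.47  -0.245  0.112] ztop 0.114
side oilcan 0.97 [222.5, 190.0, 22.6, 49.4] [ 0.771 -0.074  0.065] ztop 0.128
```

```bash
python3 - <<'E'
from h import *
z=np.load('top0.npz'); p,d=z['p'],z['d']; m=viewer.camera_model('top'); W=world(m,d)
# heights above table blobs
H=W[...,2]; print('table z',np.round(np.median(H[(abs(H)<.02)]),4))
mask=((H>0.006)&(d>0)).astype(np.uint8)
n,l,s,c=cv2.connectedComponentsWithStats(mask)
for i in range(1,n):
    if s[i,4]<40: continue
    w=W[l==i]; top=w[w[:,2]>np.percentile(w[:,2],95)-.006]
    f=(top[:,:2]*1000).astype(np.float32); r=cv2.minAreaRect(f)
    print(s[i],'px',np.round(c[i]),'rect',np.round(r[0],1),np.round(r[1],1),round(r[2],1),'z',np.round(np.percentile(w[:,2],95),3))
cv2.imwrite('pics/top1.png',cv2.resize(cv2.cvtColor(p,cv2.COLOR_RGB2BGR)[110:410,90:490],None,fx=2,fy=2,interpolation=cv2.INTER_CUBIC))
E
```

```text
table z 0.0003
[    0    29   166   165 17452] px [ 77. 106.] rect [877.7 487.7] [282.   87.6] 75.8 z 0.189
[ 420  103   48   46 1317] px [444. 124.] rect [ 797.6 -269.8] [101.4 101.7] 14.0 z 0.027
[351 115  26  34 686] px [363. 131.] rect [778.9 -91.5] [23.  22.9] 1.3 z 0.131
[224 122  49  18 198] px [244. 131.] rect [796.  157.8] [105.8  27.8] 78.9 z 0.012
[274 135  27  14 152] px [290. 140.] rect [777.3  73.4] [59.1 26.7] 74.7 z 0.013
[175 146  44  42 663] px [197. 166.] rect [718.9 269.7] [87.3 87.5] 43.8 z 0.023
[ 375  176  108  114 6919] px [429. 232.] rect [ 525.1 -243.9] [137.7  52. ] 18.2 z 0.112
[ 551  176   53   59 1774] px [578. 206.] rect [ 608.1 -561. ] [102.  37.] 25.0 z 0.042
[281 184  16  19 191] px [289. 193.] rect [658.   70.6] [25.2 38.5] 62.3 z 0.018
[329 192  13  11  96] px [336. 197.] rect [645.8 -30.2] [20.9 22.7] 5.5 z 0.018
[ 101  233  108  128 3232] px [147. 294.] rect [439.6 352.1] [230.9 181.3] 10.6 z 0.064
[279 237  16  14 170] px [286. 243.] rect [546.4  78. ] [31.6 28.8] 24.9 z 0.02
[332 236  15  15  77] px [338. 243.] rect [545.3 -33.2] [27.2 28.1] 44.1 z 0.025
[   0  250   76  123 6071] px [ 27. 308.] rect [414.8 589.3] [236. 114.] 1.3 z 0.104
[133 260  13  11  41] px [139. 264.] rect [510.3 394.6] [31.3 16.5] 62.4 z 0.011
[  504   260   136   220 17737] px [590. 359.] rect [ 246.  -511.8] [174.9 306.1] 47.0 z 0.198
[ 278  275   47   48 1687] px [301. 299.] rect [427.6  50.1] [63.1 13.9] 7.0 z 0.051
[176 286  14  23  59] px [182. 296.] rect [439.4 307.7] [21.  48.8] 67.1 z 0.011
[244 289  21  21 315] px [254. 299.] rect [428.9 149.7] [42.6 42.5] 88.6 z 0.021
[445 326  45  78 649] px [462. 375.] rect [ 277.6 -297.8] [ 24.2 167.8] 60.7 z 0.028
[ 261  429  130   51 4891] px [321. 458.] rect [210.6 -27.4] [ 2.6 59.9] 9.5 z 0.582
```

View pics/top1.png

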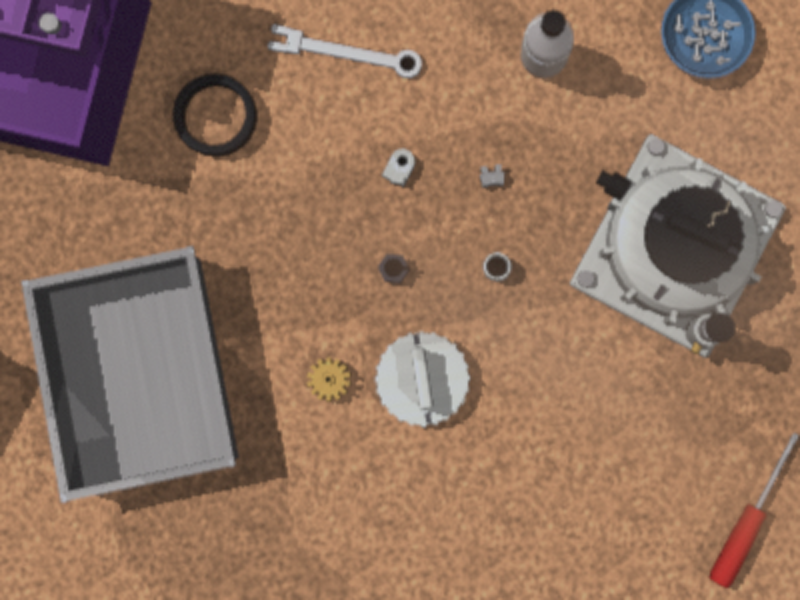

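```bash
cat >> h.py <<'E'
def plan(targets,s=None,step=4.5,turn=.14,dec=2):
    """targets: list of (x,y,z,yaw_deg) with optional per-leg step(cm); tool down; prints rows"""
    s=s or manip.state(); p=np.array(s['tool_pos']); Rm=rot(s['eef_rot'])
    for t in targets:
        T=np.array(t[:3]); yaw=np.radians(t[3]); stp=t[4] if len(t)>4 else step
        Rt=R.from_matrix(np.array([[np.cos(yaw),np.sin(yaw),0],[np.sin(yaw),-np.cos(yaw),0],[0,0,-1]]).T)
        rv=(Rm.inv()*Rt).as_rotvec(); D=(T-p)*100
        n=max(1,int(np.ceil(np.linalg.norm(D)/stp-.02)),int(np.ceil(np.linalg.norm(rv)/turn-.02)))
        rows=[]
        for i in range(n):
            rem=(T-p)*100/(n-i); a=np.round(Rm.inv().apply(rem),dec); b=np.round((Rm.inv()*Rt).as_rotvec()/(n-i),3)
            rows.append([float(x) for x in a]+[float(x) for x in b])
            p=p+Rm.apply(a)/100; Rm=Rm*R.from_rotvec(b)
        print('->',t)
        for i in range(0,n,5): print(str(rows[i:i+5]).replace(' ',''))
E
python3 - <<'E'
from h import *
p=np.load('side0.npz')['p']; save(cv2.resize(p[140:460,120:520],None,fx=2,fy=2)[:600],'side1.png')
plan([(0.58,0.02,0.34,0)])
m=viewer.camera_model('wrist'); s=manip.state(); r=rot(s['eef_rot']).as_matrix()
print(m['vertical_fov'],'cam in tool',r.T@(np.array(m['origin'])-s['tool_pos']), (r.T@rot(m['orientation']).as_matrix()).round(3))
E
```

```text
-> (0.58, 0.02, 0.34, 0)
[[3.49,-2.77,-0.23,0.0,-0.0,0.019],[3.44,-2.84,-0.23,0.0,-0.0,0.019],[3.39,-2.91,-0.23,0.0,-0.0,0.019],[3.33,-2.97,-0.23,0.0,-0.0,0.019],[3.27,-3.03,-0.23,0.0,-0.0,0.019]]
[[3.21,-3.09,-0.23,0.0,-0.0,0.019],[3.16,-3.15,-0.23,0.0,-0.0,0.019],[3.09,-3.21,-0.23,0.0,-0.0,0.019],[3.03,-3.27,-0.24,0.0,-0.0,0.019],[2.97,-3.33,-0.23,0.0,-0.0,0.019]]
[[2.91,-3.39,-0.24,0.0,-0.0,0.019],[2.84,-3.44,-0.23,0.0,-0.0,0.02],[2.77,-3.5,-0.24,0.0,-0.0,0.019],[2.71,-3.55,-0.23,0.0,-0.0,0.02],[2.63,-3.6,-0.24,0.0,-0.0,0.019]]
[[2.57,-3.65,-0.23,0.0,-0.0,0.02]]
58.43872320609786 cam in tool [ 0.07853401  0.00068546 -0.08137845] [[ 0.    -0.961 -0.278]
 [ 1.     0.     0.001]
 [-0.001 -0.278  0.961]]
```

View pics/side1.png

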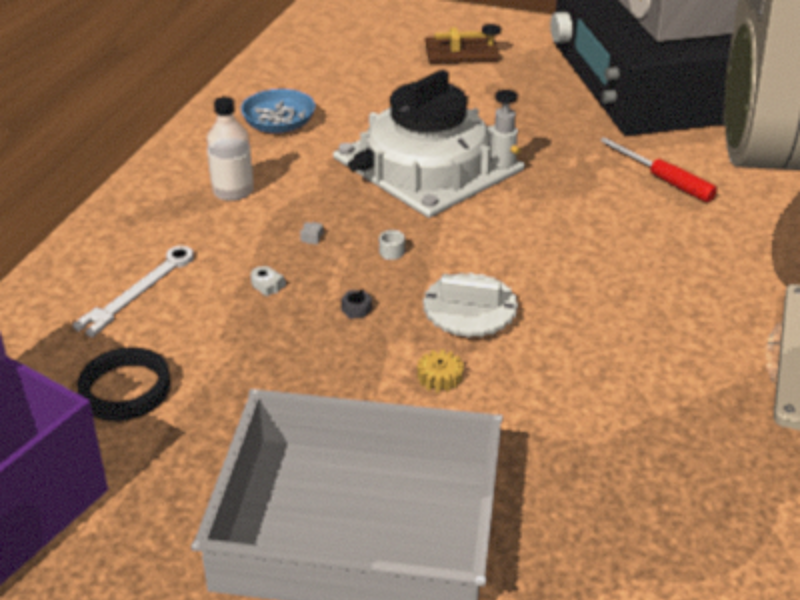

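The top and side views agree on four scrap pieces: the ear at crop px (400,167), the two-tooth gear (492,177), the nut (394,267) and the tube (497,266). The old cap's bar runs diagonally, and the new cap is at (422,380). Next I'll move above them for a wrist look.

>>> {"fn": "send_rows", "kwargs": {
  "increments": [
    [3.49, -2.77, -0.23, 0, 0, 0.019],
    [3.44, -2.84, -0.23, 0, 0, 0.019],
    [3.39, -2.91, -0.23, 0, 0, 0.019],
    [3.33, -2.97, -0.23, 0, 0, 0.019],
    [3.27, -3.03, -0.23, 0, 0, 0.019]
  ],
  "claw": 6,
  "force": 25
}}

```text
time_s: 2.1
tool_pos: [0.3065, -0.3855, 0.3144]
eef_rot: [0.0, 0.994, 0.105, 0.0]
force: [0.6, -0.2, -0.7]
gripper_width: 0.0613
grip_force: 0.0
```

>>> {"fn": "send_rows", "kwargs": {
  "increments": [
    [3.21, -3.09, -0.23, 0, 0, 0.019],
    [3.16, -3.15, -0.23, 0, 0, 0.019],
    [3.09, -3.21, -0.23, 0, 0, 0.019],
    [3.03, -3.27, -0.23, 0, 0, 0.019],
    [2.97, -3.33, -0.23, 0, 0, 0.019]
  ]
}}

```text
time_s: 2.6
tool_pos: [0.4311, -0.2004, 0.3261]
eef_rot: [0.0, 0.998, 0.058, 0.0]
force: [0.4, 0.2, -0.8]
gripper_width: 0.0601
grip_force: 0.0
```

>>> {"fn": "send_rows", "kwargs": {
  "increments": [
    [2.91, -3.39, -0.23, 0, 0, 0.019],
    [2.84, -3.44, -0.23, 0, 0, 0.02],
    [2.77, -3.5, -0.23, 0, 0, 0.019],
    [2.71, -3.55, -0.23, 0, 0, 0.02],
    [2.63, -3.6, -0.23, 0, 0, 0.019]
  ]
}}

```text
time_s: 3.1
tool_pos: [0.5558, -0.0152, 0.3375]
eef_rot: [0.0, 1.0, 0.01, 0.0]
force: [0.6, -0.4, 1.0]
gripper_width: 0.06
grip_force: 0.0
```

>>> {"fn": "send_rows", "kwargs": {
  "increments": [
    [2.57, -3.65, -0.23, 0, 0, 0.02],
    [0, 0, 0, 0, 0, 0],
    [0, 0, 0, 0, 0, 0]
  ]
}}

```text
time_s: 3.4
tool_pos: [0.5801, 0.0209, 0.3391]
eef_rot: [0.0, 1.0, 0.001, -0.0]
force: [-0.3, -0.8, 0.1]
gripper_width: 0.0605
grip_force: 0.0
```

```bash
cat >> h.py <<'E'
def blobs(W,d,lo=.006,mn=100,box=None):
    H=W[...,2]; mask=(H>lo)&(d>0)
    if box: mask&=(W[...,0]>box[0])&(W[...,0]<box[1])&(W[...,1]>box[2])&(W[...,1]<box[3])
    n,l,s,c=cv2.connectedComponentsWithStats(mask.astype(np.uint8))
    for i in range(1,n):
        if s[i,4]<mn: continue
        w=W[l==i]; zt=np.percentile(w[:,2],95); top=w[w[:,2]>zt-.005]
        r=cv2.minAreaRect((top[:,:2]*1000).astype(np.float32))
        print(s[i,:4],'rect',np.round(r[0],1),np.round(r[1],1),round(r[2],1),'z',round(zt,3))
E
python3 - <<'E'
from h import *
st(); p,d,m=cam('wrist'); save(p,'w1.png'); st(); blobs(world(m,d),d)
E
```

```text
t 3.4 p [0.5801 0.0209 0.3391] toolx [ 1.     0.002 -0.001] z [-0.001 -0.    -1.   ] F [-0.3 -0.8  0.1] w 0.0605 g 0.0 q6 1.517
t 3.45 p [0.5798 0.02   0.3393] toolx [ 1.     0.001 -0.001] z [-0.001 -0.    -1.   ] F [ 0.2 -0.4  0.1] w 0.0601 g 0.0 q6 1.516
[  0   0  97 100] rect [717.5 264.7] [81.3 79. ] 89.8 z 0.02
[  0  84 640 396] rect [607.8  21.6] [107.9  21.3] 89.9 z 0.363
[253  97  39  46] rect [661.9  68.9] [26.  39.6] 62.5 z 0.016
[368 120  29  26] rect [650.1 -31.1] [21.4 25.6] 5.6 z 0.014
[251 220  36  33] rect [551.   77.1] [29.4 33.2] 52.6 z 0.017
[366 222  32  33] rect [550.1 -34. ] [29.1 28.9] 0.5 z 0.022
```

View pics/w1.png

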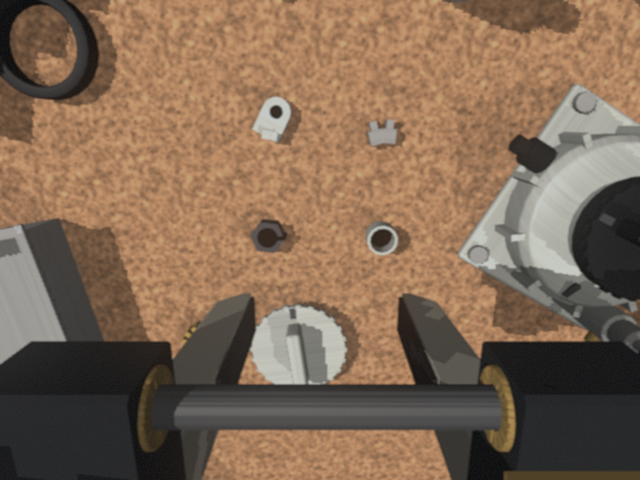

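The wrist view shows the nut at px (268,236), tube (382,239), ear (272,118) and gear (382,133), all well separated. I'll take the nut first.

```bash
python3 - <<'E'
from h import *
plan([(.549,.0775,.16,22),(.549,.0775,.088,22,2.5),(.549,.0775,.19,22),(.3567,.3613,.19,11),(.3567,.3613,.116,11,3),(.3567,.3613,.2,11)])
E
```

```text
-> (0.549, 0.0775, 0.16, 22)
[[-0.61,-1.15,3.59,0.0,0.0,-0.077],[-0.52,-1.2,3.58,0.0,0.0,-0.077],[-0.43,-1.23,3.59,0.0,0.0,-0.076],[-0.34,-1.26,3.58,0.0,0.0,-0.077],[-0.23,-1.29,3.59,0.0,0.001,-0.076]]
-> (0.549, 0.0775, 0.088, 22, 2.5)
[[-0.0,-0.0,2.4,0.0,-0.0,-0.0],[-0.0,-0.0,2.4,0.0,-0.0,-0.0],[-0.01,-0.0,2.4,0.0,-0.0,-0.0]]
-> (0.549, 0.0775, 0.19, 22)
[[0.0,0.0,-3.4,0.0,-0.0,-0.0],[0.0,0.0,-3.4,0.0,-0.0,-0.0],[0.01,0.0,-3.4,0.0,-0.0,-0.0]]
-> (0.3567, 0.3613, 0.19, 11)
[[-0.9,-4.19,-0.0,0.0,-0.0,0.024],[-1.0,-4.17,-0.0,0.0,-0.0,0.024],[-1.1,-4.14,-0.0,0.0,-0.0,0.024],[-1.2,-4.11,-0.0,0.0,-0.0,0.024],[-1.3,-4.08,-0.0,0.0,-0.0,0.024]]
[[-1.4,-4.05,-0.0,0.0,-0.0,0.024],[-1.49,-4.02,-0.01,0.0,-0.0,0.024],[-1.59,-3.98,-0.0,0.0,-0.0,0.024]]
-> (0.3567, 0.3613, 0.116, 11, 3)
[[-0.0,-0.0,2.47,0.0,-0.0,-0.0],[-0.0,-0.0,2.46,0.0,-0.0,-0.0],[-0.0,-0.0,2.47,0.0,-0.0,-0.0]]
-> (0.3567, 0.3613, 0.2, 11)
[[0.0,-0.0,-4.2,0.0,-0.0,-0.0],[0.0,-0.0,-4.2,0.0,-0.0,-0.0]]
```

>>> {"fn": "send_rows", "kwargs": {
  "increments": [
    [-0.61, -1.15, 3.6, 0, 0, -0.077],
    [-0.52, -1.2, 3.6, 0, 0, -0.077],
    [-0.43, -1.23, 3.6, 0, 0, -0.077],
    [-0.34, -1.26, 3.6, 0, 0, -0.077],
    [-0.23, -1.3, 3.5, 0, 0, -0.076]
  ],
  "claw": 5.5
}}

```text
time_s: 3.95
tool_pos: [0.5485, 0.0765, 0.1595]
eef_rot: [0.0, 0.982, 0.191, 0.0]
force: [0.8, -0.7, -1.1]
gripper_width: 0.055
grip_force: 0.0
```

>>> {"fn": "send_rows", "kwargs": {
  "increments": [
    [0, 0, 2.4, 0, 0, 0],
    [0, 0, 2.4, 0, 0, 0],
    [0, 0, 2.4, 0, 0, 0],
    [0, 0, 0, 0, 0, 0]
  ]
}}

```text
time_s: 4.35
tool_pos: [0.5475, 0.0762, 0.0861]
eef_rot: [-0.0, 0.982, 0.19, -0.002]
force: [-0.9, -0.7, -0.5]
gripper_width: 0.0552
grip_force: 0.0
```

>>> {"fn": "send_rows", "kwargs": {
  "increments": [
    [0, 0, 0, 0, 0, 0],
    [0, 0, 0, 0, 0, 0],
    [0, 0, 0, 0, 0, 0],
    [0, 0, 0, 0, 0, 0]
  ],
  "claw": 0.5
}}

```text
time_s: 4.75
tool_pos: [0.5499, 0.0776, 0.0896]
eef_rot: [0.0, 0.982, 0.191, 0.001]
force: [-0.9, -1.8, 3.1]
gripper_width: 0.0305
grip_force: 25.0
```

>>> {"fn": "send_rows", "kwargs": {
  "increments": [
    [0, 0, -2, 0, 0, 0],
    [0, 0, -4, 0, 0, 0],
    [0, 0, -4, 0, 0, 0]
  ]
}}

```text
time_s: 5.05
tool_pos: [0.5484, 0.0778, 0.189]
eef_rot: [-0.0, 0.982, 0.191, -0.001]
force: [0.2, -1.0, -0.0]
gripper_width: 0.03
grip_force: 25.0
```

>>> {"fn": "send_rows", "kwargs": {
  "increments": [
    [-0.9, -4.19, 0, 0, 0, 0.024],
    [-1.0, -4.17, 0, 0, 0, 0.024],
    [-1.1, -4.14, 0, 0, 0, 0.024],
    [-1.2, -4.11, 0, 0, 0, 0.024],
    [-1.3, -4.08, 0, 0, 0, 0.024]
  ]
}}

```text
time_s: 5.55
tool_pos: [0.428, 0.2563, 0.189]
eef_rot: [-0.0, 0.991, 0.131, 0.0]
force: [-0.3, 0.3, 0.3]
gripper_width: 0.0305
grip_force: 25.0
```

>>> {"fn": "send_rows", "kwargs": {
  "increments": [
    [-1.4, -4.05, 0, 0, 0, 0.024],
    [-1.5, -4.02, 0, 0, 0, 0.024],
    [-1.6, -3.98, 0, 0, 0, 0.024],
    [0, 0, 0, 0, 0, 0]
  ]
}}

```text
time_s: 5.95
tool_pos: [0.3539, 0.365, 0.189]
eef_rot: [-0.001, 0.995, 0.098, -0.0]
force: [0.9, -0.5, -0.7]
gripper_width: 0.0301
grip_force: 25.0
```

```bash
python3 - <<'E'
from h import *
st(); p,d,m=cam('wrist'); W=world(m,d)
b=(W[...,2]>.052)&(W[...,2]<.068)&(d>0)&(W[...,1]>.2)
w=W[b]; r=cv2.minAreaRect((w[:,:2]*1000).astype(np.float32)); print(r, w.min(0),w.max(0)); save(p,'w2.png')
E
```

```text
t 5.95 p [0.3539 0.365  0.189 ] toolx [ 0.981  0.195 -0.   ] z [-0.     0.002 -1.   ] F [ 0.9 -0.5 -0.7] w 0.0301 g 25.0 q6 2.073
((409.5611267089844, 344.6431884765625), (164.1615753173828, 181.34487915039062), 10.648886680603027) [0.31246226 0.24129501 0.05200015] [0.50519705 0.44780205 0.06253344]
```

View pics/w2.png

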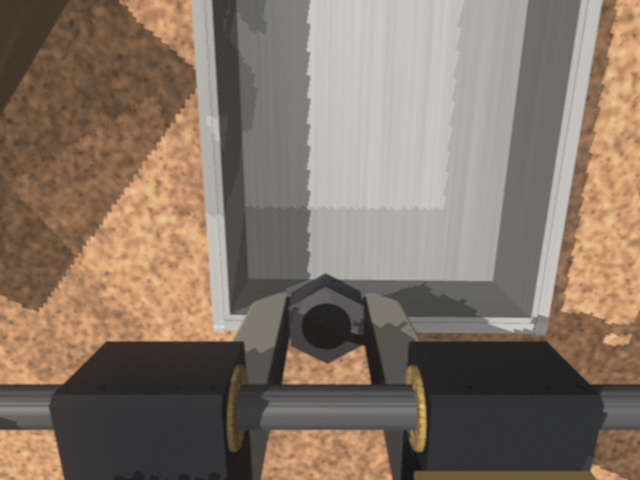

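The wrist shows the nut held over the near end of the tray, with the near wall at row 325. I'll shift 1 cm in and drop it.

>>> {"fn": "send_rows", "kwargs": {
  "increments": [
    [1, 0, 2.5, 0, 0, 0],
    [0, 0, 2.5, 0, 0, 0],
    [0, 0, 2.3, 0, 0, 0]
  ]
}}

```text
time_s: 6.3
tool_pos: [0.3676, 0.3625, 0.1149]
eef_rot: [0.0, 0.995, 0.095, 0.0]
force: [-0.1, -0.4, -0.6]
gripper_width: 0.0302
grip_force: 25.0
```

>>> {"fn": "send_rows", "kwargs": {
  "increments": [
    [0, 0, 0, 0, 0, 0],
    [0, 0, 0, 0, 0, 0]
  ],
  "claw": 4.5
}}

```text
time_s: 6.5
tool_pos: [0.3671, 0.3626, 0.1158]
eef_rot: [0.0, 0.995, 0.095, -0.0]
force: [0.1, 0.4, -0.0]
gripper_width: 0.0419
grip_force: 0.0
```

>>> {"fn": "send_rows", "kwargs": {
  "increments": [
    [0, 0, -4, 0, 0, 0],
    [0, 0, -4.5, 0, 0, 0],
    [0, 0, 0, 0, 0, 0]
  ]
}}

```text
time_s: 6.8
tool_pos: [0.3705, 0.366, 0.2101]
eef_rot: [-0.004, 0.995, 0.096, 0.006]
force: [0.1, 0.7, 0.8]
gripper_width: 0.045
grip_force: 0.0
```

```bash
python3 - <<'E'
from h import *
st(); p,d,m=cam('top'); W=world(m,d); blobs(W,d,mn=40,box=(.3,.7,-.1,.45))
plan([(.549,-.034,.17,0),(.549,-.034,.09,0,2.5),(.549,-.034,.19,0),(.3663,.3122,.19,11),(.3663,.3122,.116,11,3),(.3663,.3122,.2,11)])
E
```

```text
t 6.8 p [0.3705 0.366  0.2101] toolx [0.982 0.19  0.013] z [ 0.011  0.009 -1.   ] F [0.1 0.7 0.8] w 0.045 g 0.0 q6 2.06
[ 98 167  50  26] rect [688.3 414.6] [65.8 31.8] 79.2 z 0.112
[179 175  37  13] rect [687.4 268.9] [77.4 24.2] 89.2 z 0.023
[281 184  16  20] rect [657.1  71.7] [25.2 37.1] 76.9 z 0.018
[330 192  12  11] rect [645.7 -29.5] [20.2 23.5] 4.2 z 0.017
[  0 233 209 172] rect [336.5 303.9] [153.5  72.6] 89.9 z 0.57
[331 236  15  15] rect [544.8 -32.5] [27.6 27.9] 24.3 z 0.026
[278 275  47  48] rect [427.7  50. ] [63.3 13.7] 6.8 z 0.051
[244 289  21  21] rect [428.9 149.7] [42.7 42.5] 88.6 z 0.021
-> (0.549, -0.034, 0.17, 0)
[[1.0,4.26,0.36,-0.001,-0.001,0.019],[1.08,4.24,0.36,-0.001,-0.001,0.019],[1.16,4.22,0.36,-0.0,-0.001,0.019],[1.24,4.2,0.36,-0.001,-0.001,0.019],[1.32,4.17,0.37,-0.0,-0.001,0.019]]
[[1.4,4.15,0.37,-0.001,-0.001,0.019],[1.48,4.12,0.37,-0.0,-0.001,0.019],[1.56,4.09,0.37,-0.001,-0.001,0.02],[1.64,4.06,0.37,-0.0,-0.001,0.019],[1.71,4.03,0.36,-0.001,-0.0,0.02]]
-> (0.549, -0.034, 0.09, 0, 2.5)
[[-0.0,-0.0,2.0,0.0,-0.0,-0.0],[-0.0,-0.0,2.0,0.0,-0.0,-0.0],[-0.0,-0.0,2.0,0.0,-0.0,-0.0],[-0.0,-0.0,2.0,0.0,-0.0,-0.0]]
-> (0.549, -0.034, 0.19, 0)
[[0.0,-0.0,-3.33,0.0,-0.0,-0.0],[0.0,-0.0,-3.34,0.0,-0.0,-0.0],[0.0,-0.0,-3.33,0.0,-0.0,-0.0]]
-> (0.3663, 0.3122, 0.19, 11)
[[-2.03,-3.85,-0.0,0.0,-0.0,-0.021],[-1.95,-3.89,-0.0,0.0,-0.0,-0.021],[-1.87,-3.93,-0.0,0.0,-0.0,-0.021],[-1.79,-3.96,-0.0,0.0,-0.0,-0.022],[-1.7,-4.0,-0.0,0.0,-0.0,-0.021]]
[[-1.61,-4.04,-0.0,0.0,-0.0,-0.022],[-1.52,-4.07,-0.0,0.0,-0.0,-0.021],[-1.44,-4.11,-0.0,0.0,-0.0,-0.022],[-1.35,-4.13,-0.01,0.0,-0.0,-0.021]]
-> (0.3663, 0.3122, 0.116, 11, 3)
[[0.0,-0.0,2.47,0.0,-0.0,-0.0],[0.0,-0.0,2.47,0.0,-0.0,-0.0],[0.0,-0.01,2.46,0.0,-0.0,-0.0]]
-> (0.3663, 0.3122, 0.2, 11)
[[0.0,0.0,-4.2,0.0,-0.0,-0.0],[0.01,0.01,-4.2,0.0,-0.0,-0.0]]
```

>>> {"fn": "send_rows", "kwargs": {
  "increments": [
    [1.0, 4.26, 0.3, 0, 0, 0.019],
    [1.1, 4.24, 0.3, 0, 0, 0.019],
    [1.2, 4.22, 0.4, 0, 0, 0.019],
    [1.25, 4.2, 0.4, 0, 0, 0.019],
    [1.3, 4.17, 0.4, 0, 0, 0.019]
  ]
}}

```text
time_s: 7.35
tool_pos: [0.4574, 0.162, 0.1829]
eef_rot: [-0.0, 0.999, 0.048, 0.001]
force: [0.5, 0.3, -0.1]
gripper_width: 0.0452
grip_force: 0.0
```

>>> {"fn": "send_rows", "kwargs": {
  "increments": [
    [1.4, 4.15, 0.4, 0, 0, 0.019],
    [1.5, 4.12, 0.4, 0, 0, 0.019],
    [1.6, 4.09, 0.4, 0, 0, 0.019],
    [1.6, 4.06, 0.4, 0, 0, 0.019],
    [1.7, 4.0, 0.4, 0, 0, 0.019]
  ],
  "claw": 5.5
}}

```text
time_s: 7.85
tool_pos: [0.5472, -0.0376, 0.1629]
eef_rot: [0.0, 1.0, 0.0, 0.0]
force: [1.1, 0.1, 0.5]
gripper_width: 0.055
grip_force: 0.0
```

>>> {"fn": "send_rows", "kwargs": {
  "increments": [
    [0, 0, 0, 0, 0, 0],
    [0, 0, 0, 0, 0, 0]
  ]
}}

```text
time_s: 8.05
tool_pos: [0.5466, -0.0366, 0.1625]
eef_rot: [-0.0, 1.0, -0.0, -0.0]
force: [0.2, 0.4, 0.8]
gripper_width: 0.055
grip_force: 0.0
```

```bash
python3 - <<'E'
from h import *
st(); p,d,m=cam('wrist'); W=world(m,d); blobs(W,d,mn=40,box=(.5,.7,-.1,.12))
plan([(.549,-.034,.17,0),(.549,-.034,.09,0,2.5)])
E
```

```text
t 8.05 p [ 0.5466 -0.0366  0.1625] toolx [ 1.    -0.001 -0.   ] z [-0.  0. -1.] F [0.2 0.4 0.8] w 0.055 g 0.0 q6 1.411
[76  4 73 89] rect [661.5  69.2] [27.  39.8] 62.9 z 0.016
[288  47  53  51] rect [649.8 -31.2] [22.  26.2] 5.8 z 0.014
[294 234  54  58] rect [549.7 -34.1] [29.2 29.6] 88.7 z 0.022
[  0 293 640 187] rect [574.4 -35.8] [ 21.  107.1] 0.1 z 0.186
-> (0.549, -0.034, 0.17, 0)
[[0.26,-0.16,-0.75,-0.0,0.0,0.001]]
-> (0.549, -0.034, 0.09, 0, 2.5)
[[0.0,0.0,2.0,-0.0,0.0,-0.0],[0.0,0.0,2.0,-0.0,0.0,-0.0],[0.0,0.0,2.0,-0.0,0.0,-0.0],[0.01,0.0,2.0,-0.0,0.0,-0.0]]
```

>>> {"fn": "send_rows", "kwargs": {
  "increments": [
    [0.25, -0.2, 1.3, 0, 0, 0],
    [0, 0, 2, 0, 0, 0],
    [0, 0, 2, 0, 0, 0],
    [0, 0, 2, 0, 0, 0],
    [0, 0, 0, 0, 0, 0]
  ]
}}

```text
time_s: 8.6
tool_pos: [0.5464, -0.0316, 0.0858]
eef_rot: [-0.001, 1.0, 0.002, -0.003]
force: [-0.6, 0.5, -0.9]
gripper_width: 0.0548
grip_force: 0.0
```

>>> {"fn": "send_rows", "kwargs": {
  "increments": [
    [0, 0, 0, 0, 0, 0],
    [0, 0, 0, 0, 0, 0],
    [0, 0, 0, 0, 0, 0],
    [0, 0, 0, 0, 0, 0]
  ],
  "claw": 0.5,
  "force": 20
}}

```text
time_s: 9.0
tool_pos: [0.5499, -0.0334, 0.0907]
eef_rot: [0.0, 1.0, 0.001, 0.001]
force: [0.3, 0.7, 3.2]
gripper_width: 0.0296
grip_force: 20.0
```

>>> {"fn": "send_rows", "kwargs": {
  "increments": [
    [0, 0, -2, 0, 0, 0],
    [0, 0, -4, 0, 0, 0],
    [0, 0, -4, 0, 0, 0]
  ]
}}

```text
time_s: 9.3
tool_pos: [0.5484, -0.0334, 0.1902]
eef_rot: [-0.0, 1.0, 0.001, -0.001]
force: [0.9, 0.9, -1.1]
gripper_width: 0.0295
grip_force: 20.0
```

>>> {"fn": "send_rows", "kwargs": {
  "increments": [
    [-2.0, -3.85, 0, 0, 0, -0.021],
    [-1.95, -3.89, 0, 0, 0, -0.021],
    [-1.87, -3.93, 0, 0, 0, -0.021],
    [-1.8, -3.96, 0, 0, 0, -0.022],
    [-1.7, -4.0, 0, 0, 0, -0.021]
  ]
}}

```text
time_s: 9.8
tool_pos: [0.4466, 0.1599, 0.1902]
eef_rot: [-0.0, 0.999, 0.054, 0.001]
force: [1.0, 0.4, -0.4]
gripper_width: 0.0295
grip_force: 20.0
```

>>> {"fn": "send_rows", "kwargs": {
  "increments": [
    [-1.6, -4.04, 0, 0, 0, -0.022],
    [-1.5, -4.07, 0, 0, 0, -0.021],
    [-1.45, -4.11, 0, 0, 0, -0.022],
    [-1.35, -4.13, 0, 0, 0, -0.021],
    [0, 0, 0, 0, 0, 0]
  ]
}}

```text
time_s: 10.3
tool_pos: [0.3638, 0.3161, 0.1902]
eef_rot: [-0.001, 0.995, 0.099, 0.0]
force: [0.3, 0.2, 0.0]
gripper_width: 0.0299
grip_force: 20.0
```

>>> {"fn": "send_rows", "kwargs": {
  "increments": [
    [1, 0, 2.5, 0, 0, 0],
    [0, 0, 2.5, 0, 0, 0],
    [0, 0, 2.4, 0, 0, 0]
  ]
}}

```text
time_s: 10.6
tool_pos: [0.3766, 0.314, 0.1153]
eef_rot: [-0.0, 0.995, 0.097, 0.001]
force: [1.3, -0.1, -0.5]
gripper_width: 0.0295
grip_force: 20.0
```

>>> {"fn": "send_rows", "kwargs": {
  "increments": [
    [0, 0, 0, 0, 0, 0],
    [0, 0, 0, 0, 0, 0]
  ],
  "claw": 4.5
}}

```text
time_s: 10.8
tool_pos: [0.3761, 0.3138, 0.1159]
eef_rot: [0.0, 0.995, 0.096, -0.0]
force: [0.5, 0.9, 0.1]
gripper_width: 0.0411
grip_force: 0.0
```

>>> {"fn": "send_rows", "kwargs": {
  "increments": [
    [0, 0, -4, 0, 0, 0],
    [0, 0, -4.5, 0, 0, 0],
    [0, 0, 0, 0, 0, 0],
    [0, 0, 0, 0, 0, 0]
  ]
}}

```text
time_s: 11.2
tool_pos: [0.3776, 0.3151, 0.2043]
eef_rot: [-0.002, 0.995, 0.097, 0.003]
force: [-0.8, 0.3, -1.4]
gripper_width: 0.0449
grip_force: 0.0
```

```bash
python3 - <<'E'
from h import *
st(); p,d,m=cam('top'); W=world(m,d); blobs(W,d,mn=40,box=(.3,.7,-.1,.2))
plan([(.649,-.031,.17,6),(.649,-.031,.088,6,2.5),(.649,-.031,.19,6),(.391,.330,.19,11)])
E
```

```text
t 11.2 p [0.3776 0.3151 0.2043] toolx [0.981 0.192 0.006] z [ 0.006  0.004 -1.   ] F [-0.8  0.3 -1.4] w 0.0449 g 0.0 q6 1.968
[281 184  16  19] rect [657.8  70.6] [25.4 37.8] 63.3 z 0.017
[330 192  12  11] rect [645.7 -29.7] [20.3 24.2] 4.3 z 0.017
[278 275  47  48] rect [427.1  50. ] [62.2 13.9] 7.0 z 0.051
[243 289  22  22] rect [429.6 149.5] [42.4 42.6] 3.3 z 0.021
[170 377  25  25] rect [306.8 196.8] [20.7  9.9] 31.3 z 0.576
-> (0.649, -0.031, 0.17, 6)
[[2.01,3.91,0.32,-0.0,-0.0,0.009],[2.04,3.9,0.32,-0.0,-0.0,0.009],[2.08,3.88,0.33,-0.0,-0.0,0.009],[2.11,3.86,0.32,-0.0,-0.0,0.009],[2.15,3.84,0.33,-0.0,-0.0,0.009]]
[[2.18,3.82,0.32,-0.0,-0.001,0.009],[2.21,3.8,0.32,-0.0,-0.0,0.009],[2.25,3.78,0.33,-0.0,-0.001,0.009],[2.28,3.76,0.32,-0.001,-0.0,0.008],[2.32,3.74,0.32,-0.0,-0.001,0.009]]
-> (0.649, -0.031, 0.088, 6, 2.5)
[[-0.0,0.0,2.05,-0.0,0.0,-0.0],[-0.0,0.0,2.05,-0.0,0.0,-0.0],[-0.0,0.0,2.05,-0.0,0.0,-0.0],[-0.0,0.01,2.05,-0.0,0.0,-0.0]]
-> (0.649, -0.031, 0.19, 6)
[[-0.0,-0.0,-3.4,-0.0,0.0,-0.0],[-0.0,-0.0,-3.4,-0.0,0.0,-0.0],[-0.0,-0.01,-3.4,-0.0,0.0,-0.0]]
-> (0.391, 0.33, 0.19, 11)
[[-2.19,-3.86,0.0,-0.0,0.0,-0.009],[-2.15,-3.88,0.0,-0.0,0.0,-0.009],[-2.12,-3.9,0.0,-0.0,0.0,-0.009],[-2.08,-3.92,0.0,-0.0,0.0,-0.009],[-2.05,-3.93,0.0,-0.0,0.0,-0.009]]
[[-2.01,-3.95,0.0,-0.0,0.0,-0.008],[-1.98,-3.97,0.01,-0.0,0.0,-0.009],[-1.95,-3.99,0.0,-0.0,0.0,-0.008],[-1.92,-4.0,0.01,-0.0,0.0,-0.009],[-1.88,-4.02,0.0,-0.0,0.0,-0.008]]
```

>>> {"fn": "send_rows", "kwargs": {
  "increments": [
    [2.0, 3.91, 0.3, 0, 0, 0.009],
    [2.04, 3.9, 0.3, 0, 0, 0.009],
    [2.08, 3.88, 0.3, 0, 0, 0.009],
    [2.11, 3.86, 0.3, 0, 0, 0.009],
    [2.15, 3.84, 0.3, 0, 0, 0.009]
  ]
}}

```text
time_s: 11.75
tool_pos: [0.5121, 0.1397, 0.1843]
eef_rot: [0.0, 0.997, 0.074, -0.001]
force: [-0.0, 0.4, 0.4]
gripper_width: 0.0448
grip_force: 0.0
```

>>> {"fn": "send_rows", "kwargs": {
  "increments": [
    [2.18, 3.82, 0.3, 0, 0, 0.009],
    [2.21, 3.8, 0.3, 0, 0, 0.009],
    [2.25, 3.78, 0.3, 0, 0, 0.009],
    [2.28, 3.76, 0.3, 0, 0, 0.009],
    [2.32, 3.74, 0.3, 0, 0, 0.009]
  ],
  "claw": 5
}}

```text
time_s: 12.25
tool_pos: [0.6482, -0.033, 0.1689]
eef_rot: [-0.0, 0.999, 0.052, -0.001]
force: [0.3, 0.6, 0.4]
gripper_width: 0.0498
grip_force: 0.0
```

>>> {"fn": "send_rows", "kwargs": {
  "increments": [
    [0, 0, 0, 0, 0, 0],
    [0, 0, 0, 0, 0, 0],
    [0, 0, 0, 0, 0, 0]
  ]
}}

```text
time_s: 12.55
tool_pos: [0.6472, -0.0306, 0.1696]
eef_rot: [-0.0, 0.999, 0.052, -0.001]
force: [0.8, 0.5, -0.2]
gripper_width: 0.0499
grip_force: 0.0
```

```bash
python3 - <<'E'
from h import *
st(); p,d,m=cam('wrist'); W=world(m,d); blobs(W,d,mn=40,box=(.5,.7,-.1,.12))
plan([(.649,-.031,.088,6,2.5)])
E
```

```text
t 12.55 p [ 0.6472 -0.0306  0.1696] toolx [ 0.995  0.104 -0.002] z [-0.002  0.001 -1.   ] F [ 0.8  0.5 -0.2] w 0.0499 g 0.0 q6 1.34
[121 186  66  70] rect [661.9  69.1] [26.3 39.7] 62.8 z 0.015
[305 237  45  39] rect [650.1 -31.3] [22.4 25.9] 6.0 z 0.013
[  0 293 640 187] rect [674.9 -27.4] [ 20.7 107.3] 6.0 z 0.193
-> (0.649, -0.031, 0.088, 6, 2.5)
[[0.04,0.03,2.05,-0.0,0.0,0.0],[0.04,0.02,2.05,-0.0,0.0,0.0],[0.05,0.03,2.05,-0.0,0.001,0.0],[0.04,0.02,2.06,-0.001,0.0,0.0]]
```

>>> {"fn": "send_rows", "kwargs": {
  "increments": [
    [0.2, 0.1, 2.1, 0, 0, 0],
    [0, 0, 2, 0, 0, 0],
    [0, 0, 2, 0, 0, 0],
    [0, 0, 2, 0, 0, 0],
    [0, 0, 0, 0, 0, 0]
  ]
}}

```text
time_s: 13.1
tool_pos: [0.6474, -0.0304, 0.0863]
eef_rot: [-0.001, 0.999, 0.053, -0.003]
force: [-1.1, 0.1, -0.2]
gripper_width: 0.05
grip_force: 0.0
```

>>> {"fn": "send_rows", "kwargs": {
  "increments": [
    [0, 0, 0, 0, 0, 0],
    [0, 0, 0, 0, 0, 0],
    [0, 0, 0, 0, 0, 0],
    [0, 0, 0, 0, 0, 0]
  ],
  "claw": 0.5,
  "force": 25
}}

```text
time_s: 13.5
tool_pos: [0.6511, -0.032, 0.0911]
eef_rot: [0.0, 0.999, 0.052, 0.001]
force: [-0.8, 0.7, 4.4]
gripper_width: 0.0246
grip_force: 25.0
```

>>> {"fn": "send_rows", "kwargs": {
  "increments": [
    [0, 0, -2, 0, 0, 0],
    [0, 0, -4, 0, 0, 0],
    [0, 0, -4.2, 0, 0, 0]
  ]
}}

```text
time_s: 13.8
tool_pos: [0.6493, -0.032, 0.1916]
eef_rot: [-0.0, 0.999, 0.052, -0.001]
force: [1.1, -0.9, -0.1]
gripper_width: 0.0246
grip_force: 25.0
```

>>> {"fn": "send_rows", "kwargs": {
  "increments": [
    [-2.2, -3.86, 0, 0, 0, -0.009],
    [-2.15, -3.88, 0, 0, 0, -0.009],
    [-2.1, -3.9, 0, 0, 0, -0.009],
    [-2.1, -3.92, 0, 0, 0, -0.009],
    [-2.05, -3.93, 0, 0, 0, -0.009]
  ]
}}

```text
time_s: 14.3
tool_pos: [0.5203, 0.1497, 0.1921]
eef_rot: [-0.0, 0.997, 0.074, 0.001]
force: [1.3, 1.0, -0.4]
gripper_width: 0.0244
grip_force: 25.0
```

>>> {"fn": "send_rows", "kwargs": {
  "increments": [
    [-2.0, -3.95, 0, 0, 0, -0.008],
    [-1.98, -3.97, 0, 0, 0, -0.009],
    [-1.95, -3.99, 0, 0, 0, -0.008],
    [-1.9, -4.0, 0, 0, 0, -0.009],
    [-1.9, -4.0, 0, 0, 0, -0.008]
  ]
}}

```text
time_s: 14.8
tool_pos: [0.3915, 0.3302, 0.1923]
eef_rot: [-0.0, 0.995, 0.095, 0.001]
force: [0.5, 0.3, 0.0]
gripper_width: 0.0243
grip_force: 25.0
```

>>> {"fn": "send_rows", "kwargs": {
  "increments": [
    [0, 0, 0, 0, 0, 0],
    [0, 0, 2.5, 0, 0, 0],
    [0, 0, 2.5, 0, 0, 0],
    [0, 0, 2.2, 0, 0, 0]
  ]
}}

```text
time_s: 15.2
tool_pos: [0.3929, 0.3285, 0.119]
eef_rot: [-0.0, 0.995, 0.095, 0.0]
force: [0.2, 0.3, -0.0]
gripper_width: 0.0248
grip_force: 25.0
```

>>> {"fn": "send_rows", "kwargs": {
  "increments": [
    [0, 0, 0, 0, 0, 0],
    [0, 0, 0, 0, 0, 0]
  ],
  "claw": 4.5
}}

```text
time_s: 15.4
tool_pos: [0.3928, 0.3285, 0.12]
eef_rot: [0.0, 0.995, 0.095, -0.0]
force: [0.4, -0.2, 0.0]
gripper_width: 0.0359
grip_force: 0.0
```

>>> {"fn": "send_rows", "kwargs": {
  "increments": [
    [0, 0, -4, 0, 0, 0],
    [0, 0, -4.5, 0, 0, 0],
    [0, 0, 0, 0, 0, 0],
    [0, 0, 0, 0, 0, 0]
  ]
}}

```text
time_s: 15.8
tool_pos: [0.3943, 0.3297, 0.2083]
eef_rot: [-0.002, 0.995, 0.095, 0.003]
force: [-0.8, -1.2, -0.1]
gripper_width: 0.0448
grip_force: 0.0
```

```bash
python3 - <<'E'
from h import *
st(); p,d,m=cam('top'); W=world(m,d); blobs(W,d,mn=40,box=(.3,.7,-.1,.2))
plan([(.661,.069,.17,-27),(.661,.069,.088,-27,2.5),(.661,.069,.19,-27),(.391,.330,.19,11)])
E
```

```text
t 15.8 p [0.3943 0.3297 0.2083] toolx [0.982 0.189 0.006] z [ 0.006  0.004 -1.   ] F [-0.8 -1.2 -0.1] w 0.0448 g 0.0 q6 1.977
[281 184  16  19] rect [657.3  69.8] [25.3 38.4] 62.3 z 0.017
[278 275  47  48] rect [427.3  50.1] [62.3 13.9] 7.0 z 0.051
[244 289  22  21] rect [428.6 150.7] [42.3 42.4] 12.3 z 0.021
[168 381  24  22] rect [307.3 194.4] [10.5 13.7] 86.8 z 0.584
-> (0.661, 0.069, 0.17, -27)
[[2.37,3.4,0.41,-0.0,-0.0,0.074],[2.62,3.22,0.4,-0.0,-0.0,0.073],[2.84,3.02,0.41,-0.0,-0.0,0.074],[3.06,2.8,0.4,-0.0,-0.0,0.073],[3.26,2.57,0.41,-0.0,-0.0,0.074]]
[[3.44,2.32,0.4,-0.001,-0.0,0.073],[3.6,2.06,0.41,-0.001,-0.001,0.074],[3.74,1.79,0.41,-0.0,-0.001,0.073],[3.85,1.52,0.4,-0.0,-0.0,0.074]]
-> (0.661, 0.069, 0.088, -27, 2.5)
[[0.0,-0.0,2.05,-0.0,-0.0,-0.0],[0.0,-0.0,2.05,-0.0,-0.0,-0.0],[0.0,-0.0,2.05,-0.0,-0.0,-0.0],[0.0,-0.0,2.05,-0.0,-0.0,-0.0]]
-> (0.661, 0.069, 0.19, -27)
[[0.0,-0.0,-3.4,-0.0,-0.0,-0.0],[0.0,-0.0,-3.4,-0.0,-0.0,-0.0],[0.0,-0.01,-3.4,-0.0,-0.0,-0.0]]
-> (0.391, 0.33, 0.19, 11)
[[-3.99,-1.22,0.0,-0.0,-0.0,-0.074],[-3.89,-1.51,0.0,-0.0,-0.0,-0.074],[-3.77,-1.8,0.0,-0.0,-0.0,-0.074],[-3.62,-2.07,0.0,-0.0,-0.0,-0.074],[-3.46,-2.33,0.0,-0.0,-0.0,-0.073]]
[[-3.28,-2.58,0.0,-0.0,-0.0,-0.074],[-3.08,-2.81,0.0,-0.0,-0.0,-0.073],[-2.87,-3.03,0.0,-0.0,-0.0,-0.074],[-2.63,-3.23,0.0,-0.0,-0.0,-0.073]]
```

>>> {"fn": "send_rows", "kwargs": {
  "increments": [
    [2.37, 3.4, 0.4, 0, 0, 0.074],
    [2.62, 3.22, 0.4, 0, 0, 0.073],
    [2.84, 3.02, 0.4, 0, 0, 0.074],
    [3.06, 2.8, 0.4, 0, 0, 0.073],
    [3.26, 2.57, 0.4, 0, 0, 0.074]
  ],
  "claw": 5
}}

```text
time_s: 16.35
tool_pos: [0.5415, 0.1827, 0.1831]
eef_rot: [0.0, 0.996, -0.09, -0.001]
force: [-0.0, 0.6, -0.3]
gripper_width: 0.0502
grip_force: 0.0
```

>>> {"fn": "send_rows", "kwargs": {
  "increments": [
    [3.44, 2.32, 0.4, 0, 0, 0.073],
    [3.6, 2.06, 0.4, 0, 0, 0.074],
    [3.74, 1.79, 0.4, 0, 0, 0.073],
    [3.85, 1.52, 0.4, 0, 0, 0.074],
    [0, 0, 0, 0, 0, 0]
  ]
}}

```text
time_s: 16.85
tool_pos: [0.6615, 0.0642, 0.1657]
eef_rot: [0.001, 0.972, -0.237, -0.001]
force: [-0.2, -0.2, 0.5]
gripper_width: 0.05
grip_force: 0.0
```

>>> {"fn": "send_rows", "kwargs": {
  "increments": [
    [0, 0, 2.0, 0, 0, 0],
    [0, 0, 2, 0, 0, 0],
    [0, 0, 2, 0, 0, 0],
    [0, 0, 2.2, 0, 0, 0],
    [0, 0, 0, 0, 0, 0]
  ]
}}

```text
time_s: 17.35
tool_pos: [0.6596, 0.069, 0.0853]
eef_rot: [0.0, 0.972, -0.233, -0.0]
force: [-0.3, 0.1, 0.8]
gripper_width: 0.0497
grip_force: 0.0
```

>>> {"fn": "send_rows", "kwargs": {
  "increments": [
    [0, 0, 0, 0, 0, 0],
    [0, 0, 0, 0, 0, 0],
    [0, 0, 0, 0, 0, 0],
    [0, 0, 0, 0, 0, 0]
  ],
  "claw": 0.5
}}

```text
time_s: 17.75
tool_pos: [0.6599, 0.0688, 0.0864]
eef_rot: [0.0, 0.972, -0.233, -0.0]
force: [-0.4, 0.1, -0.6]
gripper_width: 0.0259
grip_force: 25.0
```

>>> {"fn": "send_rows", "kwargs": {
  "increments": [
    [0, 0, -2, 0, 0, 0],
    [0, 0, -4, 0, 0, 0],
    [0, 0, -4.2, 0, 0, 0]
  ]
}}

```text
time_s: 18.05
tool_pos: [0.6589, 0.0687, 0.188]
eef_rot: [0.0, 0.972, -0.233, -0.002]
force: [1.2, -0.4, -0.3]
gripper_width: 0.0257
grip_force: 25.0
```

>>> {"fn": "send_rows", "kwargs": {
  "increments": [
    [-4.0, -1.22, 0, 0, 0, -0.074],
    [-3.89, -1.51, 0, 0, 0, -0.074],
    [-3.77, -1.8, 0, 0, 0, -0.074],
    [-3.62, -2.07, 0, 0, 0, -0.074],
    [-3.46, -2.33, 0, 0, 0, -0.073]
  ]
}}

```text
time_s: 18.55
tool_pos: [0.5086, 0.2146, 0.1886]
eef_rot: [-0.0, 0.999, -0.05, 0.0]
force: [1.0, 0.6, 0.0]
gripper_width: 0.0259
grip_force: 25.0
```

>>> {"fn": "send_rows", "kwargs": {
  "increments": [
    [-3.28, -2.58, 0, 0, 0, -0.074],
    [-3.08, -2.81, 0, 0, 0, -0.073],
    [-2.87, -3.03, 0, 0, 0, -0.074],
    [-2.63, -3.23, 0, 0, 0, -0.073],
    [0, -3, 0, 0, 0, 0]
  ]
}}

```text
time_s: 19.05
tool_pos: [0.3813, 0.36, 0.1883]
eef_rot: [0.0, 0.995, 0.098, -0.001]
force: [1.0, 0.5, -0.1]
gripper_width: 0.0256
grip_force: 25.0
```

>>> {"fn": "send_rows", "kwargs": {
  "increments": [
    [0, 0, 2.5, 0, 0, 0],
    [0, 0, 2.5, 0, 0, 0],
    [0, 0, 2.2, 0, 0, 0],
    [0, 0, 0, 0, 0, 0]
  ]
}}

```text
time_s: 19.45
tool_pos: [0.3821, 0.3576, 0.1131]
eef_rot: [0.002, 0.995, 0.096, -0.003]
force: [-0.9, -0.0, -2.4]
gripper_width: 0.0259
grip_force: 25.0
```

>>> {"fn": "send_rows", "kwargs": {
  "increments": [
    [0, 0, 0, 0, 0, 0],
    [0, 0, 0, 0, 0, 0]
  ],
  "claw": 4.5
}}

```text
time_s: 19.65
tool_pos: [0.3852, 0.3597, 0.1182]
eef_rot: [-0.001, 0.995, 0.096, 0.001]
force: [0.6, 0.2, 0.6]
gripper_width: 0.0371
grip_force: 0.0
```

>>> {"fn": "send_rows", "kwargs": {
  "increments": [
    [0, 0, -4, 0, 0, 0],
    [0, 0, -4.5, 0, 0, 0],
    [0, 0, 0, 0, 0, 0],
    [0, 0, 0, 0, 0, 0]
  ]
}}

```text
time_s: 20.05
tool_pos: [0.3858, 0.3601, 0.2049]
eef_rot: [-0.002, 0.995, 0.096, 0.003]
force: [-0.3, 0.3, -0.8]
gripper_width: 0.0447
grip_force: 0.0
```

```bash
python3 - <<'E'
from h import *
st(); plan([(.52,-.20,.35,0)])
E
```

```text
t 20.05 p [0.3858 0.3601 0.2049] toolx [0.982 0.19  0.006] z [ 0.005  0.004 -1.   ] F [-0.3  0.3 -0.8] w 0.0447 g 0.0 q6 2.033
-> (0.52, -0.2, 0.35, 0)
[[0.19,4.11,-1.05,-0.0,-0.0,0.014],[0.24,4.1,-1.05,-0.0,-0.0,0.014],[0.3,4.1,-1.05,-0.0,-0.0,0.014],[0.36,4.1,-1.05,-0.0,-0.0,0.014],[0.41,4.09,-1.05,-0.0,-0.001,0.014]]
[[0.47,4.08,-1.05,-0.0,-0.0,0.014],[0.53,4.08,-1.05,-0.0,-0.001,0.013],[0.58,4.07,-1.04,-0.001,-0.0,0.014],[0.64,4.06,-1.04,-0.0,-0.001,0.013],[0.69,4.05,-1.04,-0.001,-0.0,0.014]]
[[0.74,4.05,-1.04,-0.0,-0.001,0.013],[0.8,4.04,-1.04,-0.001,-0.0,0.014],[0.85,4.02,-1.04,-0.0,-0.001,0.013],[0.91,4.01,-1.03,-0.001,-0.0,0.014]]
```

>>> {"fn": "send_rows", "kwargs": {
  "increments": [
    [0.2, 4.1, -1, 0, 0, 0.014],
    [0.25, 4.1, -1, 0, 0, 0.014],
    [0.3, 4.1, -1, 0, 0, 0.014],
    [0.35, 4.1, -1, 0, 0, 0.014],
    [0.4, 4.1, -1, 0, 0, 0.014]
  ]
}}

```text
time_s: 20.55
tool_pos: [0.4321, 0.1576, 0.2511]
eef_rot: [0.0, 0.998, 0.061, -0.001]
force: [1.9, -0.1, -0.1]
gripper_width: 0.0453
grip_force: 0.0
```

>>> {"fn": "send_rows", "kwargs": {
  "increments": [
    [0.45, 4.1, -1, 0, 0, 0.014],
    [0.5, 4.1, -1, 0, 0, 0.014],
    [0.6, 4.1, -1, 0, 0, 0.014],
    [0.65, 4.1, -1, 0, 0, 0.014],
    [0.7, 4.0, -1, 0, 0, 0.014]
  ]
}}

```text
time_s: 21.05
tool_pos: [0.4802, -0.043, 0.3011]
eef_rot: [-0.0, 1.0, 0.025, -0.0]
force: [-0.2, -0.4, 0.1]
gripper_width: 0.045
grip_force: 0.0
```

>>> {"fn": "send_rows", "kwargs": {
  "increments": [
    [0.75, 4, -1, 0, 0, 0.014],
    [0.8, 4, -1, 0, 0, 0.013],
    [0.85, 4, -1, 0, 0, 0.013],
    [0.9, 4, -1, 0, 0, 0.013],
    [0, 0, 0, 0, 0, 0]
  ]
}}

```text
time_s: 21.55
tool_pos: [0.5188, -0.2045, 0.3417]
eef_rot: [0.001, 1.0, -0.003, 0.0]
force: [-0.6, -0.1, -0.4]
gripper_width: 0.0449
grip_force: 0.0
```

>>> {"fn": "send_rows", "kwargs": {
  "increments": [
    [0, 0, 0, 0, 0, 0],
    [0, 0, 0, 0, 0, 0],
    [0, 0, 0, 0, 0, 0]
  ]
}}

```text
time_s: 21.85
tool_pos: [0.5183, -0.1989, 0.3409]
eef_rot: [-0.0, 1.0, 0.0, -0.0]
force: [-0.1, -0.0, -0.0]
gripper_width: 0.0455
grip_force: 0.0
```

```bash
python3 - <<'E'
from h import *
st(); p,d,m=cam('wrist'); st(); save(p,'w3.png'); W=world(m,d); np.savez('w3.npz',p=p,d=d,W=W)
z=W[...,2]; ok=(d>0)&(np.hypot(W[...,0]-.56,W[...,1]+.22)<.16)
print(np.histogram(z[ok],bins=np.arange(0,.16,.004)))
for q in('old_cap','oiler_top','housing'):
    for r in finder.trace('wrist',q)[:2]:
        g=r['region']&ok; print(q,r['conf'],r['box'],np.median(W[g],0))
def rect(lo,hi,c,rad):
    g=ok&(z>lo)&(z<hi)&(np.hypot(W[...,0]-c[0],W[...,1]-c[1])<rad); w=W[g]; r=cv2.minAreaRect((w[:,:2]*1000).astype(np.float32)); print(lo,hi,len(w),r,np.median(w,0)); return w
rect(.122,.14,(.56,-.22),.05); rect(.106,.118,(.47,-.25),.04)
tp,td,tm=cam('top')
b=world(tm,td); H=b[...,2]; m_=(H>.004)&(H<.05)&(b[...,0]>.33)&(b[...,0]<.54)&(b[...,1]>.27)&(b[...,1]<.44)
save(cv2.resize(tp[220:380,90:310],None,fx=3,fy=3),'bin1.png')
E
```

```text
t 21.85 p [ 0.5183 -0.1989  0.3409] toolx [ 1.     0.    -0.001] z [-0.001  0.001 -1.   ] F [-0.1 -0.  -0. ] w 0.0455 g 0.0 q6 1.112
t 21.9 p [ 0.5184 -0.1989  0.3411] toolx [ 1.     0.    -0.001] z [-0.001  0.    -1.   ] F [-0.6 -0.6  0.9] w 0.0447 g 0.0 q6 1.112
(array([11005,    98,  5474,  1573,   754,   279,    31,    39,    85,
         268,   548,   962,  1870,  2645,  6937,  2633,    97,    37,
          49,    45,    48,   193,     0,    13, 10992,  1090,    35,
         736,   142,    11,    23,  1238,   676,     0,     0,     0,
           0,     0,     0]), array([0.   , 0.004, 0.008, 0.012, 0.016, 0.02 , 0.024, 0.028, 0.032,
       0.036, 0.04 , 0.044, 0.048, 0.052, 0.056, 0.06 , 0.064, 0.068,
       0.072, 0.076, 0.08 , 0.084, 0.088, 0.092, 0.096, 0.1  , 0.104,
       0.108, 0.112, 0.116, 0.12 , 0.124, 0.128, 0.132, 0.136, 0.14 ,
       0.144, 0.148, 0.152, 0.156]))
old_cap 0.94 [304.1, 89.4, 135.6, 139.3] [ 0.57308808 -0.23174685  0.09909624]
oiler_top 0.97 [373.6, 267.5, 40.0, 31.7] [ 0.47758181 -0.25083716  0.11115915]
housing 0.92 [239.6, 7.5, 249.6, 293.0] [ 0.5948974  -0.22111139  0.05386555]
0.122 0.14 1931 ((569.8185424804688, -232.3074188232422), (64.22706604003906, 13.968968391418457), 63.94204330444336) [ 0.57050497 -0.2313735   0.12763786]
0.106 0.118 887 ((476.8634948730469, -251.1625518798828), (23.97336196899414, 29.64087677001953), 5.093451023101807) [ 0.4775245  -0.25108277  0.11119179]
```

View pics/w3.png

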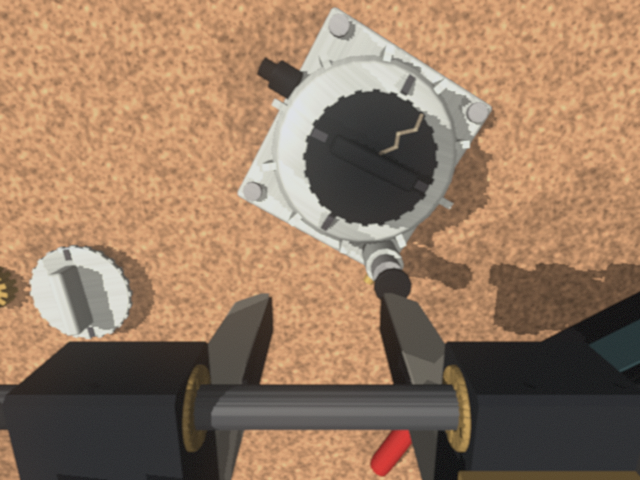

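View pics/bin1.png

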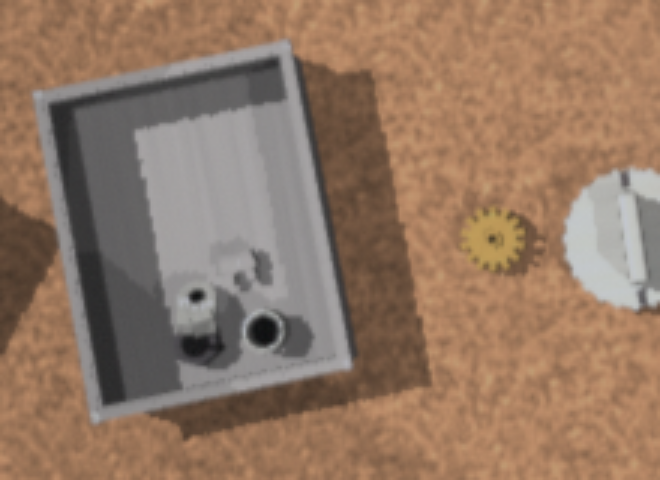

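Both pictures are clear. All four pieces lie in the tray's near end. The housing pointers are at px (409,83) and (330,220), giving a slot line of about -30°. The old cap's bar runs at 64° and the oiler head is at (393,283). Next I'll check for wrist camera bias using the fingertips and refine the housing pose.

```bash
python3 - <<'E'
from h import *
z_=np.load('w3.npz'); p,d,W=z_['p'],z_['d'],z_['W']; s=manip.state()
T=(W-np.array(s['tool_pos']))@rot(s['eef_rot']).as_matrix()
for lo,hi in((.06,.07),(.07,.078),(.078,.09)):
    g=(d>0)&(T[...,2]>lo)&(T[...,2]<hi)&(abs(T[...,0])<.06)&(abs(T[...,1])<.09); w=T[g]
    for sg in(-1,1):
        v=w[w[:,1]*sg>0]
        if len(v): print('tip',lo,sg,len(v),np.percentile(v[:,0],[2,50,98]).round(4),np.percentile(v[:,1],[2,50,98]).round(4))
z=W[...,2]
def circ(P):
    A=np.c_[2*P,np.ones(len(P))]; c=np.linalg.lstsq(A,(P**2).sum(1),rcond=None)[0]; return c[:2],np.sqrt(c[2]+c[:2]@c[:2])
def hull(g): return cv2.convexHull((W[g][:,:2]*1000).astype(np.float32))[:,0]
near=(d>0)&(np.hypot(W[...,0]-.57,W[...,1]+.232)<.12)
disc=near&(z>.094)&(z<.104)&(np.hypot(W[...,0]-.57,W[...,1]+.232)<.056)
print('disc',circ(hull(disc)))
g=near&(z>.04)&(z<.07); h=hull(g); r=np.hypot(*(h-[570,-232]).T); print('bell',circ(h[r<86]),r.round())
pl=near&(z>.008)&(z<.017); print('plate',cv2.minAreaRect((W[pl][:,:2]*1000).astype(np.float32)))
# same from top
m=viewer.camera_model('top'); td=np.load('top0.npz')['d']; V=world(m,td); z=V[...,2]
g=(td>0)&(np.hypot(V[...,0]-.565,V[...,1]+.23)<.055)&(z>.09)
b=g&(z>.118); print('top bar',cv2.minAreaRect((V[b][:,:2]*1000).astype(np.float32)),np.median(V[b],0))
W=V; print('top disc',circ(hull(g&(z<.108))))
# pointers in wrist
W=z_['W']; hsv=cv2.cvtColor(p,cv2.COLOR_RGB2HSV)
for u,v in((409,83),(330,220)):
    sub=p[v-14:v+14,u-14:u+14].mean(2); yy,xx=np.where(sub<75); print('ptr',len(yy),W[v-14+int(yy.mean()),u-14+int(xx.mean())],)
E
```

```text
tip 0.06 -1 630 [-0.0052  0.01    0.0106] [-0.0366 -0.027  -0.0224]
tip 0.06 1 626 [-0.0053  0.01    0.0107] [0.0224 0.0271 0.0366]
tip 0.07 -1 400 [-0.0051  0.0099  0.0106] [-0.0362 -0.0265 -0.0224]
tip 0.07 1 408 [-0.0052  0.0101  0.0107] [0.0224 0.0265 0.0358]
tip 0.078 -1 257 [-0.0057  0.0098  0.0105] [-0.0335 -0.0245 -0.0224]
tip 0.078 1 252 [-0.0056  0.0098  0.0106] [0.0224 0.0244 0.0329]
disc (array([ 569.8518319 , -232.37692799]), np.float64(50.23467778383028))
bell (array([0., 0.]), np.float64(0.0)) [ 88.  88. 114. 114. 114. 113. 113. 112.  88.  88.  88.  88.  88. 117.
 118. 119. 119. 118. 103.  89.  88.  89.  88.  88.  88.  88.]
plate ((570.5679321289062, -231.53622436523438), (171.34942626953125, 189.4728546142578), 60.420413970947266)
top bar ((565.6334838867188, -230.26107788085938), (63.67262649536133, 15.363485336303711), 65.62348937988281) [ 0.56476455 -0.23043754  0.12735934]
top disc (array([ 565.84288588, -230.85573894]), np.float64(50.03723499268745))
ptr 6 [ 0.61931439 -0.25696846  0.06162473]
ptr 151 [ 0.53266016 -0.20680458  0.09980318]
```

```bash
python3 - <<'E'
from h import *
plan([(.568,-.2317,.225,64)])
E
```

```text
-> (0.568, -0.2317, 0.225, 64)
[[0.62,0.4,1.46,0.0,-0.0,-0.14],[0.55,0.49,1.46,0.0,-0.0,-0.14],[0.48,0.56,1.46,0.0,-0.0,-0.14],[0.4,0.62,1.46,0.0,-0.0,-0.139],[0.31,0.67,1.46,0.0,-0.0,-0.14]]
[[0.21,0.7,1.45,0.0,-0.0,-0.139],[0.12,0.73,1.46,0.0,-0.0,-0.14],[0.01,0.74,1.45,0.0,-0.0,-0.139]]
```

>>> {"fn": "send_rows", "kwargs": {
  "increments": [
    [0.62, 0.4, 1.45, 0, 0, -0.14],
    [0.55, 0.5, 1.45, 0, 0, -0.14],
    [0.48, 0.56, 1.45, 0, 0, -0.14],
    [0.4, 0.62, 1.45, 0, 0, -0.14],
    [0.31, 0.67, 1.45, 0, 0, -0.14]
  ]
}}

```text
time_s: 22.6
tool_pos: [0.5497, -0.2203, 0.2685]
eef_rot: [0.0, 0.939, 0.345, 0.0]
force: [0.5, -0.3, 0.4]
gripper_width: 0.0454
grip_force: 0.0
```

>>> {"fn": "send_rows", "kwargs": {
  "increments": [
    [0.2, 0.7, 1.45, 0, 0, -0.14],
    [0.1, 0.73, 1.45, 0, 0, -0.14],
    [0, 0.74, 1.45, 0, 0, -0.138],
    [0, 0, 0, 0, 0, 0],
    [0, 0, 0, 0, 0, 0]
  ]
}}

```text
time_s: 23.1
tool_pos: [0.5675, -0.2324, 0.2255]
eef_rot: [-0.0, 0.849, 0.528, -0.0]
force: [-0.3, 1.0, 1.4]
gripper_width: 0.0449
grip_force: 0.0
```

>>> {"fn": "send_rows", "kwargs": {
  "increments": [
    [0, 0, 0, 0, 0, 0],
    [0, 0, 0, 0, 0, 0]
  ]
}}

```text
time_s: 23.3
tool_pos: [0.568, -0.2328, 0.2268]
eef_rot: [0.001, 0.849, 0.529, 0.0]
force: [-0.2, -0.3, 0.1]
gripper_width: 0.0453
grip_force: 0.0
```

```bash
cat >> h.py <<'E'
def bar(m,d,s,zlo,zhi,rad=.05,show=True):
    W=world(m,d); T=(W-np.array(s['tool_pos']))@rot(s['eef_rot']).as_matrix()
    g=(d>0)&(W[...,2]>zlo)&(W[...,2]<zhi)&(np.hypot(T[...,0],T[...,1])<rad)
    r=cv2.minAreaRect((T[g][:,:2]*1000).astype(np.float32)); print('bar in tool mm',np.round(r[0],1),np.round(r[1],1),round(r[2],2),'n',g.sum(),'z',np.median(W[g][:,2]).round(4))
    t=(d>0)&(T[...,2]>.07)&(T[...,2]<.088)&(abs(T[...,1])<.09)&(abs(T[...,0])<.03); w=T[t]
    if len(w): print('tips x',np.percentile(w[:,0],[1,99]).round(4),'y mid',np.round([np.percentile(w[w[:,1]<0][:,1],99),np.percentile(w[w[:,1]>0][:,1],1)],4))
E
python3 - <<'E'
from h import *
s=st(); p,d,m=cam('wrist'); save(p,'w4.png'); bar(m,d,s,.122,.136)
E
```

```text
t 23.3 p [ 0.568  -0.2328  0.2268] toolx [ 0.44   0.898 -0.   ] z [ 0.002 -0.001 -1.   ] F [-0.2 -0.3  0.1] w 0.0453 g 0.0 q6 -0.017
bar in tool mm [1.7 1.2] [64.1 14. ] 0.02 n 3952 z 0.1277
tips x [-0.0069  0.01  ] y mid [-0.0207  0.024 ]
```

View pics/w4.png

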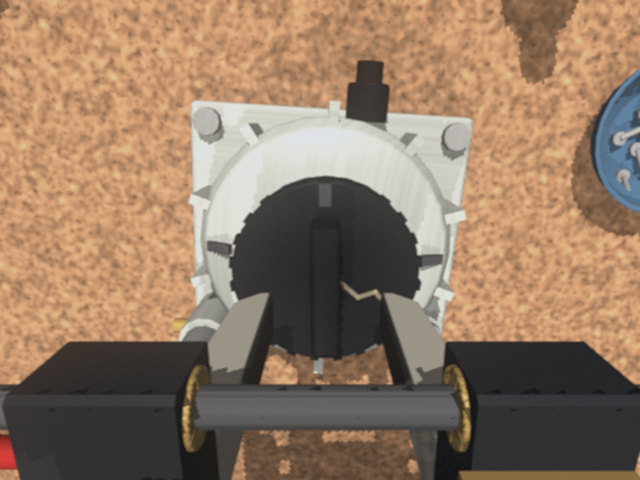

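The bar lies between the fingers and is aligned. The pointers at px (219,247) and (431,260) confirm an 86.5° unlock turn. I'll descend, grip, and press.

>>> {"fn": "send_rows", "kwargs": {
  "increments": [
    [0.18, 0, 1.3, 0, 0, 0],
    [0, 0, 1.3, 0, 0, 0],
    [0, 0, 1.3, 0, 0, 0],
    [0, 0, 0, 0, 0, 0]
  ]
}}

```text
time_s: 23.75
tool_pos: [0.5676, -0.2307, 0.1838]
eef_rot: [-0.001, 0.848, 0.53, -0.001]
force: [-3.8, 2.0, 5.8]
gripper_width: 0.0446
grip_force: 2.7
```

>>> {"fn": "send_rows", "kwargs": {
  "increments": [
    [0, 0, 0, 0, 0, 0],
    [0, 0, 0, 0, 0, 0],
    [0, 0, 0, 0, 0, 0],
    [0, 0, 0, 0, 0, 0],
    [0, 0, 0, 0, 0, 0]
  ],
  "claw": 0.5,
  "force": 45
}}

```text
time_s: 24.25
tool_pos: [0.5686, -0.2312, 0.1868]
eef_rot: [0.0, 0.848, 0.53, 0.0]
force: [-0.2, 0.3, 0.6]
gripper_width: 0.0135
grip_force: 45.0
```

>>> {"fn": "send_rows", "kwargs": {
  "increments": [
    [0, 0, 0.15, 0, 0, 0],
    [0, 0, 0.15, 0, 0, 0],
    [0, 0, 0, 0, 0, 0],
    [0, 0, 0, 0, 0, 0]
  ]
}}

```text
time_s: 24.65
tool_pos: [0.5686, -0.2312, 0.1846]
eef_rot: [0.0, 0.848, 0.53, 0.0]
force: [-3.6, 1.5, 7.5]
gripper_width: 0.0138
grip_force: 45.0
```

>>> {"fn": "send_rows", "kwargs": {
  "increments": [
    [0, 0, 0.06, 0, 0, 0],
    [0, 0, 0, 0, 0, -0.06],
    [0, 0, 0, 0, 0, -0.1],
    [0, 0, 0, 0, 0, -0.1]
  ]
}}

```text
time_s: 25.05
tool_pos: [0.5694, -0.2316, 0.1847]
eef_rot: [0.001, 0.771, 0.637, 0.001]
force: [-0.4, 0.4, 7.4]
gripper_width: 0.0135
grip_force: 45.0
```

```bash
python3 - <<'E'
from h import *
s=st(); print(s['ft_torque'])
E
```

```text
t 25.05 p [ 0.5694 -0.2316  0.1847] toolx [ 0.189  0.982 -0.001] z [ 0.003 -0.001 -1.   ] F [-0.4  0.4  7.4] w 0.0135 g 45.0 q6 -0.279
[ 0.00588094  0.08659906 -0.22690741]
```

>>> {"fn": "send_rows", "kwargs": {
  "increments": [
    [0, 0, 0, 0, 0, -0.13],
    [0, 0, 0, 0, 0, -0.13],
    [0, 0, 0, 0, 0, -0.13],
    [0, 0, 0, 0, 0, -0.13],
    [0, 0, 0, 0, 0, -0.13]
  ]
}}

```text
time_s: 25.55
tool_pos: [0.5694, -0.2317, 0.1847]
eef_rot: [0.002, 0.527, 0.85, 0.0]
force: [0.2, 0.5, 7.1]
gripper_width: 0.0136
grip_force: 45.0
```

>>> {"fn": "send_rows", "kwargs": {
  "increments": [
    [0, 0, 0, 0, 0, -0.13],
    [0, 0, 0, 0, 0, -0.13],
    [0, 0, 0, 0, 0, -0.13],
    [0, 0, 0, 0, 0, -0.13],
    [0, 0, 0, 0, 0, -0.07]
  ]
}}

```text
time_s: 26.05
tool_pos: [0.5694, -0.2317, 0.1847]
eef_rot: [0.002, 0.257, 0.966, -0.0]
force: [0.7, 0.1, 7.5]
gripper_width: 0.0134
grip_force: 45.0
```

>>> {"fn": "send_rows", "kwargs": {
  "increments": [
    [0, 0, 0, 0, 0, 0],
    [0, 0, 0, 0, 0, 0]
  ]
}}

```text
time_s: 26.25
tool_pos: [0.5694, -0.2317, 0.1847]
eef_rot: [0.002, 0.259, 0.966, -0.0]
force: [-0.2, 0.0, 7.7]
gripper_width: 0.0139
grip_force: 45.0
```

```bash
python3 - <<'E'
from h import *
s=st(); print(s['ft_torque'])
E
```

```text
t 26.25 p [ 0.5694 -0.2317  0.1847] toolx [-0.865  0.501 -0.003] z [ 0.003 -0.002 -1.   ] F [-0.2  0.   7.7] w 0.0139 g 45.0 q6 -1.516
[ 0.04319677 -0.0327618   0.05999182]
```

>>> {"fn": "send_rows", "kwargs": {
  "increments": [
    [0, 0, -0.3, 0, 0, 0],
    [0, 0, -0.4, 0, 0, 0],
    [0, 0, -0.5, 0, 0, 0],
    [0, 0, 0, 0, 0, 0]
  ]
}}

```text
time_s: 26.65
tool_pos: [0.5685, -0.2311, 0.1953]
eef_rot: [0.0, 0.259, 0.966, 0.0]
force: [0.6, 0.6, -1.0]
gripper_width: 0.0138
grip_force: 45.0
```

```bash
python3 - <<'E'
from h import *
s=st(); print(s['ft_torque'])
a=np.radians(11); tx,ty=.437+.05*np.cos(a),.350+.05*np.sin(a); print(tx,ty)
plan([(.5694,-.2317,.26,150),(tx,ty,.26,101),(tx,ty,.13,101,3),(tx,ty,.25,101)])
E
```

```text
t 26.65 p [ 0.5685 -0.2311  0.1953] toolx [-0.865  0.501  0.   ] z [ 0.  0. -1.] F [ 0.6  0.6 -1. ] w 0.0138 g 45.0 q6 -1.516
[-0.0238118  -0.07814798  0.00808789]
0.4860813591723832 0.3595404497688272
-> (0.5694, -0.2317, 0.26, 150)
[[-0.06,-0.0,-3.24,0.0,-0.0,-0.001],[-0.05,-0.01,-3.23,0.0,-0.0,-0.0]]
-> (np.float64(0.4860813591723832), np.float64(0.3595404497688272), 0.26, 101)
[[2.63,3.36,-0.0,0.0,-0.0,0.061],[2.83,3.19,-0.0,0.0,-0.0,0.061],[3.02,3.02,-0.0,0.0,-0.0,0.061],[3.19,2.83,-0.0,0.0,-0.0,0.061],[3.36,2.62,-0.0,0.0,-0.0,0.061]]
[[3.51,2.42,-0.0,0.0,-0.0,0.061],[3.66,2.2,-0.0,0.0,-0.0,0.061],[3.78,1.97,-0.0,0.0,-0.0,0.061],[3.9,1.73,-0.0,0.0,-0.0,0.061],[3.99,1.49,-0.0,0.0,-0.0,0.061]]
[[4.08,1.25,-0.0,0.0,-0.0,0.061],[4.15,1.0,-0.0,0.0,-0.0,0.061],[4.2,0.74,-0.0,0.0,-0.0,0.061],[4.23,0.49,-0.0,0.0,-0.0,0.062]]
-> (np.float64(0.4860813591723832), np.float64(0.3595404497688272), 0.13, 101, 3)
[[0.0,-0.0,2.6,0.0,-0.0,-0.0],[0.0,-0.0,2.6,0.0,-0.0,-0.0],[0.0,-0.0,2.6,0.0,-0.0,-0.0],[0.0,-0.0,2.6,0.0,-0.0,-0.0],[0.0,-0.0,2.6,0.0,-0.0,-0.0]]
-> (np.float64(0.4860813591723832), np.float64(0.3595404497688272), 0.25, 101)
[[0.0,-0.0,-4.0,0.0,-0.0,-0.0],[0.0,-0.0,-4.0,0.0,-0.0,-0.0],[0.0,-0.0,-4.0,0.0,-0.0,-0.0]]
```

>>> {"fn": "send_rows", "kwargs": {
  "increments": [
    [0, 0, -3.2, 0, 0, 0],
    [0, 0, -3.2, 0, 0, 0],
    [2.6, 3.36, 0, 0, 0, 0.061],
    [2.8, 3.2, 0, 0, 0, 0.061],
    [3, 3, 0, 0, 0, 0.061]
  ]
}}

```text
time_s: 27.15
tool_pos: [0.5506, -0.1037, 0.2585]
eef_rot: [-0.0, 0.348, 0.937, 0.0]
force: [0.8, 0.3, -0.6]
gripper_width: 0.0133
grip_force: 45.0
```

>>> {"fn": "send_rows", "kwargs": {
  "increments": [
    [3.2, 2.83, 0, 0, 0, 0.061],
    [3.36, 2.62, 0, 0, 0, 0.061],
    [3.5, 2.42, 0, 0, 0, 0.061],
    [3.66, 2.2, 0, 0, 0, 0.061],
    [3.78, 1.97, 0, 0, 0, 0.061]
  ]
}}

```text
time_s: 27.65
tool_pos: [0.521, 0.1079, 0.2584]
eef_rot: [-0.0, 0.486, 0.874, -0.0]
force: [1.4, 0.9, -1.6]
gripper_width: 0.0135
grip_force: 45.0
```

>>> {"fn": "send_rows", "kwargs": {
  "increments": [
    [3.9, 1.73, 0, 0, 0, 0.061],
    [4, 1.5, 0, 0, 0, 0.061],
    [4.1, 1.25, 0, 0, 0, 0.061],
    [4.15, 1, 0, 0, 0, 0.061],
    [4.2, 0.74, 0, 0, 0, 0.061]
  ]
}}

```text
time_s: 28.15
tool_pos: [0.4913, 0.3194, 0.2583]
eef_rot: [-0.0, 0.613, 0.79, -0.001]
force: [0.7, -0.3, -0.9]
gripper_width: 0.0137
grip_force: 45.0
```

>>> {"fn": "send_rows", "kwargs": {
  "increments": [
    [4.2, 0.5, 0, 0, 0, 0.061],
    [0, 0, 0, 0, 0, 0],
    [0, 0, 0, 0, 0, 0]
  ]
}}

```text
time_s: 28.45
tool_pos: [0.4858, 0.3604, 0.2579]
eef_rot: [-0.0, 0.635, 0.772, -0.001]
force: [0.3, -1.0, -1.4]
gripper_width: 0.0136
grip_force: 45.0
```

```bash
python3 - <<'E'
from h import *
s=st(); p,d,m=cam('wrist'); W=world(m,d)
b=(W[...,2]>.052)&(W[...,2]<.068)&(d>0)&(W[...,1]>.2)&(W[...,1]<.5); save(p,'w5.png')
print(cv2.minAreaRect((W[b][:,:2]*1000).astype(np.float32)))
plan([(.486,.3595,.26,101)])
E
```

```text
t 28.45 p [0.4858 0.3604 0.2579] toolx [-0.193  0.981 -0.001] z [-0.001 -0.001 -1.   ] F [ 0.3 -1.  -1.4] w 0.0136 g 45.0 q6 0.359
((513.375, 365.1217956542969), (374.8753967285156, 179.9578094482422), 10.805562019348145)
-> (0.486, 0.3595, 0.26, 101)
[[0.01,-0.01,-0.19,-0.001,0.001,0.001]]
```

View pics/w5.png

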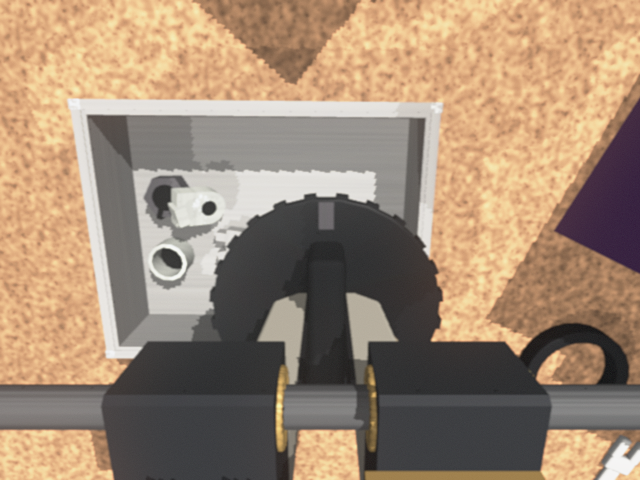

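The tray is clear under the cap apart from the scrap at its left end. I'll lower the cap with a 3 mm shift away from the wall.

>>> {"fn": "send_rows", "kwargs": {
  "increments": [
    [0, -0.3, 2.5, 0, 0, 0],
    [0, 0, 2.8, 0, 0, 0],
    [0, 0, 2.8, 0, 0, 0],
    [0, 0, 2.8, 0, 0, 0],
    [0, 0, 1.6, 0, 0, 0]
  ]
}}

```text
time_s: 29.0
tool_pos: [0.4829, 0.3569, 0.1311]
eef_rot: [-0.0, 0.637, 0.771, -0.002]
force: [-1.2, -0.5, -1.2]
gripper_width: 0.0138
grip_force: 45.0
```

>>> {"fn": "send_rows", "kwargs": {
  "increments": [
    [0, 0, 0.7, 0, 0, 0],
    [0, 0, 0.6, 0, 0, 0],
    [0, 0, 0, 0, 0, 0]
  ]
}}

```text
time_s: 29.3
tool_pos: [0.484, 0.359, 0.1213]
eef_rot: [0.0, 0.636, 0.772, 0.0]
force: [-0.1, -0.4, -0.4]
gripper_width: 0.0141
grip_force: 45.0
```

>>> {"fn": "send_rows", "kwargs": {
  "increments": [
    [0, 0, 0, 0, 0, 0],
    [0, 0, 0, 0, 0, 0],
    [0, 0, 0, 0, 0, 0]
  ],
  "claw": 3.5,
  "force": 25
}}

```text
time_s: 29.6
tool_pos: [0.4842, 0.3596, 0.1221]
eef_rot: [0.0, 0.636, 0.772, 0.001]
force: [-0.3, 0.8, 0.1]
gripper_width: 0.0322
grip_force: 0.0
```

>>> {"fn": "send_rows", "kwargs": {
  "increments": [
    [0, 0, -3, 0, 0, 0],
    [0, 0, -4, 0, 0, 0],
    [0, 0, -4, 0, 0, 0],
    [0, 0, 0, 0, 0, 0]
  ]
}}

```text
time_s: 30.0
tool_pos: [0.4865, 0.3611, 0.2392]
eef_rot: [0.002, 0.636, 0.772, 0.006]
force: [0.2, 0.6, 0.5]
gripper_width: 0.0349
grip_force: 0.0
```

```bash
python3 - <<'E'
from h import *
s=st(); plan([(.43,.05,.25,187)])
E
```

```text
t 30.0 p [0.4865 0.3611 0.2392] toolx [-0.191  0.982  0.004] z [ 0.011  0.007 -1.   ] F [0.2 0.6 0.5] w 0.0349 g 0.0 q6 0.362
-> (0.43, 0.05, 0.25, 187)
[[-2.68,-1.04,-0.12,0.001,0.0,-0.136],[-2.51,-1.4,-0.12,0.001,0.001,-0.136],[-2.3,-1.72,-0.12,0.001,0.0,-0.137],[-2.04,-2.02,-0.12,0.001,0.001,-0.136],[-1.75,-2.28,-0.12,0.001,0.0,-0.137]]
[[-1.42,-2.5,-0.12,0.001,0.001,-0.136],[-1.07,-2.67,-0.12,0.001,0.001,-0.137],[-0.69,-2.79,-0.11,0.001,0.0,-0.136],[-0.31,-2.86,-0.11,0.001,0.001,-0.137],[0.08,-2.87,-0.11,0.002,0.0,-0.136]]
[[0.48,-2.83,-0.1,0.001,0.001,-0.137]]
```

>>> {"fn": "send_rows", "kwargs": {
  "increments": [
    [-2.7, -1.04, -0.1, 0, 0, -0.136],
    [-2.5, -1.4, -0.1, 0, 0, -0.136],
    [-2.3, -1.72, -0.1, 0, 0, -0.137],
    [-2.04, -2.02, -0.1, 0, 0, -0.136],
    [-1.75, -2.28, -0.1, 0, 0, -0.137]
  ]
}}

```text
time_s: 30.5
tool_pos: [0.4576, 0.2167, 0.2358]
eef_rot: [0.0, 0.339, 0.941, 0.0]
force: [0.3, -0.5, -0.0]
gripper_width: 0.0348
grip_force: 0.0
```

>>> {"fn": "send_rows", "kwargs": {
  "increments": [
    [-1.42, -2.5, -0.1, 0, 0, -0.136],
    [-1.07, -2.67, -0.1, 0, 0, -0.137],
    [-0.7, -2.8, -0.1, 0, 0, -0.136],
    [-0.3, -2.86, -0.1, 0, 0, -0.137],
    [0.08, -2.87, -0.1, 0, 0, -0.136]
  ]
}}

```text
time_s: 31.0
tool_pos: [0.4319, 0.0752, 0.2409]
eef_rot: [0.0, 0.004, 1.0, -0.0]
force: [-0.2, -0.7, 0.0]
gripper_width: 0.0354
grip_force: 0.0
```

>>> {"fn": "send_rows", "kwargs": {
  "increments": [
    [0.48, -2.83, 0, 0, 0, -0.137],
    [0, 0, 0, 0, 0, 0],
    [0, 0, 0, 0, 0, 0],
    [0, 0, 0, 0, 0, 0]
  ]
}}

```text
time_s: 31.4
tool_pos: [0.4271, 0.0486, 0.2409]
eef_rot: [0.0, -0.06, 0.998, 0.0]
force: [0.2, 0.1, -0.5]
gripper_width: 0.035
grip_force: 0.0
```

```bash
python3 - <<'E'
from h import *
s=st(); p,d,m=cam('wrist'); save(p,'w6.png'); bar(m,d,s,.042,.058,rad=.055)
tp,td,tm=cam('top'); W=world(tm,td); save(cv2.resize(tp[220:380,90:310],None,fx=3,fy=3),'bin2.png')
g=(td>0)&(W[...,2]>.046)&(W[...,2]<.1)&(W[...,0]>.4)&(W[...,0]<.55)&(W[...,1]>.3)&(W[...,1]<.42); print(cv2.minAreaRect((W[g][:,:2]*1000).astype(np.float32)),np.median(W[g],0))
g=(td>0)&(np.hypot(W[...,0]-.565,W[...,1]+.23)<.06)&(W[...,2]>.05); print(np.percentile(W[g][:,2],[5,50,95]))
E
```

```text
t 31.4 p [0.4271 0.0486 0.2409] toolx [-0.993 -0.12  -0.   ] z [ 0.  0. -1.] F [ 0.2  0.1 -0.5] w 0.035 g 0.0 q6 -1.697
bar in tool mm [-3.   0.1] [13.4 63.3] 89.58 n 1885 z 0.0497
tips x [-0.0083  0.0084] y mid [-0.0177  0.0171]
((512.7428588867188, 373.2591552734375), (79.79426574707031, 82.07742309570312), 9.869120597839355) [0.48878242 0.37105715 0.05601192]
[0.05846291 0.06987832 0.09617665]
```

View pics/bin2.png

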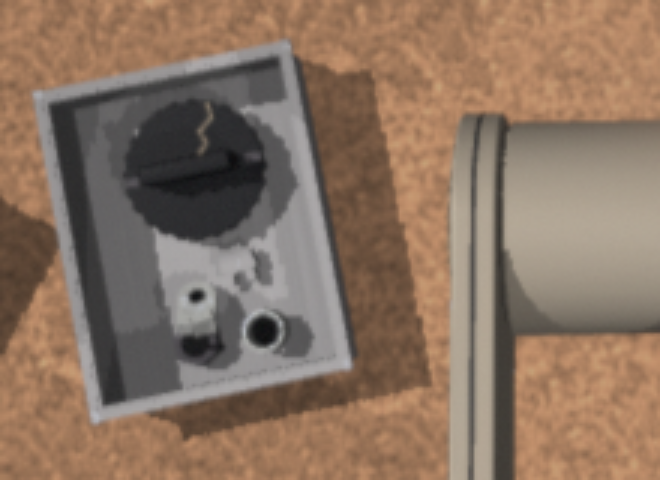

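View pics/w6.png

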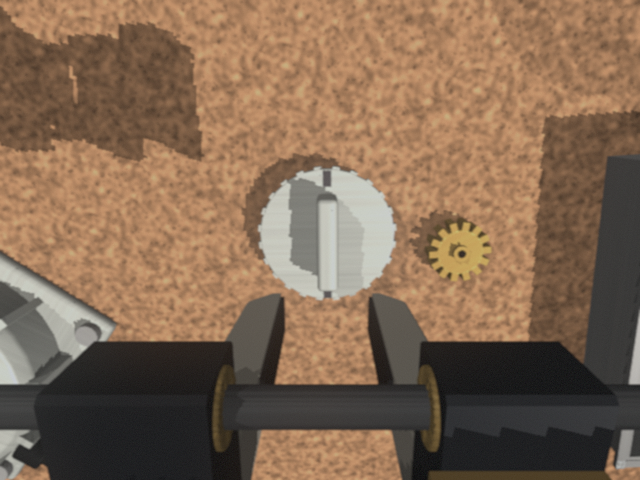

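The old cap sits flat in the tray at crop px (197,170). The new cap's bar is at px (327,245), aligned with the tool and about 3 mm toward -x. I'll go closer and re-measure.

>>> {"fn": "send_rows", "kwargs": {
  "increments": [
    [-0.3, 0, 2.5, 0, 0, 0],
    [0, 0, 3, 0, 0, 0],
    [0, 0, 3, 0, 0, 0],
    [0, 0, 0, 0, 0, 0],
    [0, 0, 0, 0, 0, 0]
  ]
}}

```text
time_s: 32.0
tool_pos: [0.4297, 0.0489, 0.156]
eef_rot: [-0.001, -0.061, 0.998, 0.0]
force: [0.1, 0.5, 0.1]
gripper_width: 0.0349
grip_force: 0.0
```

>>> {"fn": "send_rows", "kwargs": {
  "increments": [
    [0, 0, 0, 0, 0, 0],
    [0, 0, 0, 0, 0, 0]
  ]
}}

```text
time_s: 32.2
tool_pos: [0.4312, 0.0485, 0.1579]
eef_rot: [0.002, -0.061, 0.998, -0.0]
force: [-0.1, -0.7, -0.3]
gripper_width: 0.0352
grip_force: 0.0
```

```bash
python3 - <<'E'
from h import *
s=st(); p,d,m=cam('wrist'); save(p,'w7.png'); bar(m,d,s,.042,.058,rad=.055)
W=world(m,d); T=(W-np.array(s['tool_pos']))@rot(s['eef_rot']).as_matrix()
g=(d>0)&(W[...,2]>.042)&(W[...,2]<.058)&(abs(T[...,1])<.004); print(np.percentile(T[g][:,0],[0.5,99.5]))
E
```

```text
t 32.2 p [0.4312 0.0485 0.1579] toolx [-0.993 -0.122 -0.003] z [ 0.003  0.    -1.   ] F [-0.1 -0.7 -0.3] w 0.0352 g 0.0 q6 -1.699
bar in tool mm [1.2 1. ] [14. 64.] 89.63 n 3674 z 0.0497
tips x [-0.0083  0.0084] y mid [-0.0177  0.0171]
[-0.03010802  0.0328991 ]
```

>>> {"fn": "send_rows", "kwargs": {
  "increments": [
    [0, 0.05, 1.6, 0, 0, 0],
    [0, 0, 1.5, 0, 0, 0],
    [0, 0, 1.5, 0, 0, 0],
    [0, 0, 0, 0, 0, 0],
    [0, 0, 0, 0, 0, 0]
  ]
}}

```text
time_s: 32.75
tool_pos: [0.4302, 0.0488, 0.1107]
eef_rot: [0.0, -0.061, 0.998, -0.0]
force: [-0.4, -0.3, 0.6]
gripper_width: 0.0348
grip_force: 0.0
```

>>> {"fn": "send_rows", "kwargs": {
  "increments": [
    [0, 0, 0, 0, 0, 0],
    [0, 0, 0, 0, 0, 0],
    [0, 0, 0, 0, 0, 0],
    [0, 0, 0, 0, 0, 0],
    [0, 0, 0, 0, 0, 0]
  ],
  "claw": 0.5,
  "force": 50
}}

```text
time_s: 33.25
tool_pos: [0.4304, 0.0489, 0.1106]
eef_rot: [0.001, -0.061, 0.998, 0.0]
force: [-2.0, 1.3, 6.0]
gripper_width: 0.0134
grip_force: 50.0
```

>>> {"fn": "send_rows", "kwargs": {
  "increments": [
    [0, 0, -2, 0, 0, 0],
    [0, 0, -4, 0, 0, 0],
    [0, 0, -4, 0, 0, 0],
    [0, 0, -4, 0, 0, 0],
    [0, 0, 0, 0, 0, 0]
  ]
}}

```text
time_s: 33.75
tool_pos: [0.4326, 0.0488, 0.2559]
eef_rot: [0.005, -0.061, 0.998, -0.0]
force: [1.4, 0.5, -2.1]
gripper_width: 0.0133
grip_force: 50.0
```

>>> {"fn": "send_rows", "kwargs": {
  "increments": [
    [0, 0, 0, 0, 0, 0],
    [0, 0, 0, 0, 0, 0],
    [0, 0, 0, 0, 0, 0]
  ]
}}

```text
time_s: 34.05
tool_pos: [0.4288, 0.0488, 0.2477]
eef_rot: [-0.002, -0.061, 0.998, 0.0]
force: [0.0, 0.1, -2.8]
gripper_width: 0.0142
grip_force: 50.0
```

```bash
python3 - <<'E'
from h import *
s=st(); p,d,m=cam('wrist'); save(p,'w8.png')
W=world(m,d); T=(W-np.array(s['tool_pos']))@rot(s['eef_rot']).as_matrix()
g=(d>0)&(abs(T[...,1])<.004)&(T[...,2]>.04)&(T[...,2]<.075)&(abs(T[...,0])<.05)
print(g.sum(),np.percentile(T[g],[1,50,99],axis=0).round(4))
# disc
g=(d>0)&(T[...,2]>.083)&(T[...,2]<.097)&(np.hypot(T[...,0],T[...,1])<.06)
h=cv2.convexHull((T[g][:,:2]*1000).astype(np.float32))[:,0]; h=h[h[:,0]>0]
A=np.c_[2*h,np.ones(len(h))]; c=np.linalg.lstsq(A,(h**2).sum(1),rcond=None)[0]; print('disc',c[:2],np.sqrt(c[2]+c[:2]@c[:2]),np.median(T[g][:,2]))
plan([(.569,-.2315,.26,150.2)])
E
```

```text
t 34.05 p [0.4288 0.0488 0.2477] toolx [-0.993 -0.122  0.004] z [-0.004  0.    -1.   ] F [ 0.   0.1 -2.8] w 0.0142 g 50.0 q6 -1.699
3062 [[-0.0186 -0.0039  0.0593]
 [ 0.01    0.0001  0.0607]
 [ 0.032   0.0039  0.073 ]]
disc [-0.06213065 -0.36630836] 50.27267682065342 0.08963452568326323
-> (0.569, -0.2315, 0.26, 150.2)
[[-1.5,-4.22,-0.18,-0.0,-0.001,0.092],[-1.88,-4.06,-0.18,-0.0,-0.0,0.092],[-2.24,-3.87,-0.18,-0.0,-0.001,0.092],[-2.59,-3.65,-0.17,-0.0,-0.0,0.092],[-2.91,-3.4,-0.18,-0.0,-0.0,0.091]]
[[-3.21,-3.12,-0.17,-0.0,-0.001,0.092],[-3.49,-2.81,-0.18,-0.001,-0.0,0.091]]
```

>>> {"fn": "send_rows", "kwargs": {
  "increments": [
    [-1.5, -4.22, -0.2, 0, 0, 0.092],
    [-1.88, -4.06, -0.2, 0, 0, 0.092],
    [-2.24, -3.87, -0.2, 0, 0, 0.092],
    [-2.6, -3.65, -0.2, 0, 0, 0.092],
    [-2.9, -3.4, -0.2, 0, 0, 0.091]
  ]
}}

```text
time_s: 34.6
tool_pos: [0.53, -0.1529, 0.2585]
eef_rot: [-0.001, 0.169, 0.986, 0.0]
force: [1.1, 0.4, -2.5]
gripper_width: 0.0135
grip_force: 50.0
```

>>> {"fn": "send_rows", "kwargs": {
  "increments": [
    [-3.2, -3.12, -0.2, 0, 0, 0.092],
    [-3.5, -2.81, 0, 0, 0, 0.091],
    [0, 0, 0, 0, 0, 0],
    [0, 0, 0, 0, 0, 0],
    [0, 0, 0, 0, 0, 0]
  ]
}}

```text
time_s: 35.1
tool_pos: [0.5694, -0.2307, 0.2608]
eef_rot: [-0.001, 0.257, 0.967, 0.0]
force: [-0.0, 0.8, -1.5]
gripper_width: 0.0136
grip_force: 50.0
```

>>> {"fn": "send_rows", "kwargs": {
  "increments": [
    [0, 0, 0, 0, 0, 0],
    [0, 0, 0, 0, 0, 0],
    [0, 0, 0, 0, 0, 0]
  ]
}}

```text
time_s: 35.4
tool_pos: [0.57, -0.2307, 0.2624]
eef_rot: [0.0, 0.256, 0.967, -0.0]
force: [0.2, -0.5, -1.8]
gripper_width: 0.0139
grip_force: 50.0
```

```bash
python3 - <<'E'
from h import *
s=st(); print(s['ft_torque'])
plan([(.569,-.2315,.215,150.2)])
E
```

```text
t 35.4 p [ 0.57   -0.2307  0.2624] toolx [-0.868  0.496 -0.001] z [ 0.001 -0.    -1.   ] F [ 0.2 -0.5 -1.8] w 0.0139 g 50.0 q6 -1.52
[ 0.01721698 -0.13390858 -0.00366958]
-> (0.569, -0.2315, 0.215, 150.2)
[[0.02,-0.06,2.37,0.0,0.0,0.001],[0.03,-0.05,2.37,0.0,0.001,0.0]]
```

>>> {"fn": "send_rows", "kwargs": {
  "increments": [
    [0.05, -0.1, 1.6, 0, 0, 0],
    [0, 0, 1.6, 0, 0, 0],
    [0, 0, 1.5, 0, 0, 0],
    [0, 0, 0, 0, 0, 0],
    [0, 0, 0, 0, 0, 0]
  ]
}}

```text
time_s: 35.9
tool_pos: [0.5685, -0.2318, 0.2136]
eef_rot: [-0.001, 0.257, 0.966, 0.0]
force: [-0.0, -0.5, -1.7]
gripper_width: 0.0137
grip_force: 50.0
```

>>> {"fn": "send_rows", "kwargs": {
  "increments": [
    [0, 0, 0.4, 0, 0, 0],
    [0, 0, 0.4, 0, 0, 0],
    [0, 0, 0.4, 0, 0, 0],
    [0, 0, 0.3, 0, 0, 0],
    [0, 0, 0, 0, 0, 0]
  ]
}}

```text
time_s: 36.4
tool_pos: [0.5687, -0.2319, 0.1993]
eef_rot: [-0.0, 0.257, 0.966, 0.0]
force: [-0.9, -0.0, -1.5]
gripper_width: 0.0136
grip_force: 50.0
```

>>> {"fn": "send_rows", "kwargs": {
  "increments": [
    [0, 0, 0.3, 0, 0, 0],
    [0, 0, 0.2, 0, 0, 0],
    [0, 0, 0, 0, 0, 0],
    [0, 0, 0, 0, 0, 0]
  ]
}}

```text
time_s: 36.8
tool_pos: [0.569, -0.2321, 0.1949]
eef_rot: [-0.0, 0.257, 0.966, 0.0]
force: [0.3, -1.2, -3.1]
gripper_width: 0.0136
grip_force: 50.0
```

```bash
python3 - <<'E'
from h import *
s=st(); print(s['ft_torque'])
E
```

```text
t 36.8 p [ 0.569  -0.2321  0.1949] toolx [-0.868  0.497  0.   ] z [-0.  0. -1.] F [ 0.3 -1.2 -3.1] w 0.0136 g 50.0 q6 -1.522
[-0.01421235 -0.16933701 -0.02013842]
```

>>> {"fn": "send_rows", "kwargs": {
  "increments": [
    [0, 0, 0.3, 0, 0, 0],
    [0, 0, 0.3, 0, 0, 0],
    [0, 0, 0.2, 0, 0, 0],
    [0, 0, 0.1, 0, 0, 0],
    [0, 0, 0, 0, 0, 0]
  ]
}}

```text
time_s: 37.3
tool_pos: [0.5694, -0.2323, 0.1868]
eef_rot: [0.001, 0.257, 0.966, -0.0]
force: [-2.3, 0.7, 5.8]
gripper_width: 0.0135
grip_force: 50.0
```

>>> {"fn": "send_rows", "kwargs": {
  "increments": [
    [0, 0, 0.05, 0, 0, 0],
    [0, 0, 0, 0, 0, 0],
    [0, 0, 0, 0, 0, 0]
  ]
}}

```text
time_s: 37.6
tool_pos: [0.5694, -0.2322, 0.1865]
eef_rot: [0.001, 0.257, 0.966, -0.0]
force: [-2.0, 0.4, 5.8]
gripper_width: 0.0137
grip_force: 50.0
```

```bash
python3 - <<'E'
from h import *
s=st(); print(s['ft_torque'])
E
```

```text
t 37.6 p [ 0.5694 -0.2322  0.1865] toolx [-0.868  0.497 -0.001] z [ 0.001 -0.001 -1.   ] F [-2.   0.4  5.8] w 0.0137 g 50.0 q6 -1.522
[ 0.17902638  0.22079349 -0.02493263]
```

>>> {"fn": "send_rows", "kwargs": {
  "increments": [
    [0, 0, 0.06, 0, 0, 0],
    [0, 0, 0, 0, 0, 0.06],
    [0, 0, 0, 0, 0, 0.1],
    [0, 0, 0, 0, 0, 0.1],
    [0, 0, 0, 0, 0, 0]
  ]
}}

```text
time_s: 38.1
tool_pos: [0.5699, -0.2325, 0.1864]
eef_rot: [0.001, 0.382, 0.924, -0.0]
force: [-0.3, 0.2, 6.4]
gripper_width: 0.0137
grip_force: 50.0
```

```bash
python3 - <<'E'
from h import *
s=st(); print(s['ft_torque'])
E
```

```text
t 38.1 p [ 0.5699 -0.2325  0.1864] toolx [-0.709  0.706 -0.003] z [ 0.003 -0.001 -1.   ] F [-0.3  0.2  6.4] w 0.0137 g 50.0 q6 -1.258
[ 0.08394487 -0.07954183 -0.02373341]
```

Turning freely. I'll carry on to about 84°.

>>> {"fn": "send_rows", "kwargs": {
  "increments": [
    [0, 0, 0, 0, 0, 0.13],
    [0, 0, 0, 0, 0, 0.13],
    [0, 0, 0, 0, 0, 0.13],
    [0, 0, 0, 0, 0, 0.13],
    [0, 0, 0, 0, 0, 0.13]
  ]
}}

```text
time_s: 38.6
tool_pos: [0.5699, -0.2325, 0.1863]
eef_rot: [0.001, 0.657, 0.754, 0.0]
force: [-0.4, 1.4, 7.0]
gripper_width: 0.0133
grip_force: 50.0
```

>>> {"fn": "send_rows", "kwargs": {
  "increments": [
    [0, 0, 0, 0, 0, 0.13],
    [0, 0, 0, 0, 0, 0.13],
    [0, 0, 0, 0, 0, 0.13],
    [0, 0, 0, 0, 0, 0.13],
    [0, 0, 0, 0, 0, 0.04]
  ]
}}

```text
time_s: 39.1
tool_pos: [0.5699, -0.2325, 0.1863]
eef_rot: [0.001, 0.84, 0.543, 0.001]
force: [0.5, 0.2, 6.7]
gripper_width: 0.0134
grip_force: 50.0
```

```bash
python3 - <<'E'
from h import *
s=st(); print(s['ft_torque'])
E
```

```text
t 39.1 p [ 0.5699 -0.2325  0.1863] toolx [ 0.411  0.912 -0.   ] z [ 0.002 -0.001 -1.   ] F [0.5 0.2 6.7] w 0.0134 g 50.0 q6 -0.047
[0.00106779 0.10837852 0.22850429]
```

>>> {"fn": "send_rows", "kwargs": {
  "increments": [
    [0, 0, 0, 0, 0, 0.04],
    [0, 0, 0, 0, 0, 0],
    [0, 0, -0.2, 0, 0, 0],
    [0, 0, -0.15, 0, 0, 0],
    [0, 0, 0, 0, 0, 0]
  ]
}}

```text
time_s: 39.6
tool_pos: [0.5698, -0.2325, 0.1887]
eef_rot: [0.001, 0.849, 0.528, 0.001]
force: [5.2, -2.7, -0.3]
gripper_width: 0.0139
grip_force: 50.0
```

>>> {"fn": "send_rows", "kwargs": {
  "increments": [
    [0, 0, 0, 0, 0, 0],
    [0, 0, 0, 0, 0, 0],
    [0, 0, 0, 0, 0, 0],
    [0, 0, 0, 0, 0, 0]
  ],
  "claw": 4,
  "force": 25
}}

```text
time_s: 40.0
tool_pos: [0.5688, -0.232, 0.1881]
eef_rot: [-0.0, 0.849, 0.528, -0.0]
force: [-0.8, -0.4, -0.0]
gripper_width: 0.0388
grip_force: 0.0
```

>>> {"fn": "send_rows", "kwargs": {
  "increments": [
    [0, 0, -2, 0, 0, 0],
    [0, 0, -3, 0, 0, 0],
    [0, 0, -3, 0, 0, 0],
    [0, 0, 0, 0, 0, 0],
    [0, 0, 0, 0, 0, 0]
  ]
}}

```text
time_s: 40.5
tool_pos: [0.5694, -0.2323, 0.2693]
eef_rot: [0.001, 0.849, 0.528, 0.0]
force: [-0.4, 0.4, 0.0]
gripper_width: 0.0401
grip_force: 0.0
```

>>> {"fn": "send_rows", "kwargs": {
  "increments": [
    [0, 0, 0, 0, 0, 0],
    [0, 0, 0, 0, 0, 0]
  ]
}}

```text
time_s: 40.7
tool_pos: [0.5683, -0.2318, 0.2666]
eef_rot: [-0.001, 0.849, 0.528, -0.001]
force: [0.0, -0.2, -0.7]
gripper_width: 0.0406
grip_force: 0.0
```

```bash
python3 - <<'E'
from h import *
s=st(); p,d,m=cam('wrist'); save(p,'w9.png'); bar(m,d,s,.122,.136)
W=world(m,d)
for r in finder.trace('wrist','oiler_top')[:1]:
    print(r['conf'],r['box'],np.median(W[r['region']&(d>0)],0))
g=(d>0)&(W[...,2]>.106)&(W[...,2]<.118)&(np.hypot(W[...,0]-.477,W[...,1]+.251)<.03)
if g.sum()>50: print('oiler',cv2.minEnclosingCircle((W[g][:,:2]*1000).astype(np.float32)),cv2.minAreaRect((W[g][:,:2]*1000).astype(np.float32)),np.median(W[g],0))
plan([(.475,-.25,.30,0)])
E
```

```text
t 40.7 p [ 0.5683 -0.2318  0.2666] toolx [0.443 0.896 0.   ] z [-0.003  0.001 -1.   ] F [ 0.  -0.2 -0.7] w 0.0406 g 0.0 q6 -0.012
bar in tool mm [2.  3.9] [14.  63.5] 89.35 n 2823 z 0.1276
tips x [-0.0069  0.01  ] y mid [-0.0182  0.0215]
0.6 [180.6, 323.8, 40.6, 17.8] [ 0.47980168 -0.24102645  0.11061777]
oiler ((477.27105712890625, -243.04429626464844), 12.033975601196289) ((478.4765930175781, -240.4076385498047), (7.675003528594971, 23.994476318359375), 65.42892456054688) [ 0.48007484 -0.24071245  0.11082559]
-> (0.475, -0.25, 0.3, 0)
[[-0.72,-0.95,-0.41,-0.0,0.0,0.139],[-0.85,-0.84,-0.41,-0.0,0.0,0.139],[-0.95,-0.71,-0.41,-0.0,0.0,0.139],[-1.04,-0.57,-0.41,-0.0,0.0,0.139],[-1.12,-0.43,-0.41,-0.0,0.0,0.139]]
[[-1.16,-0.27,-0.41,-0.0,0.001,0.139],[-1.19,-0.1,-0.42,-0.001,0.0,0.139],[-1.19,0.07,-0.41,-0.001,0.001,0.139]]
```

View pics/w9.png

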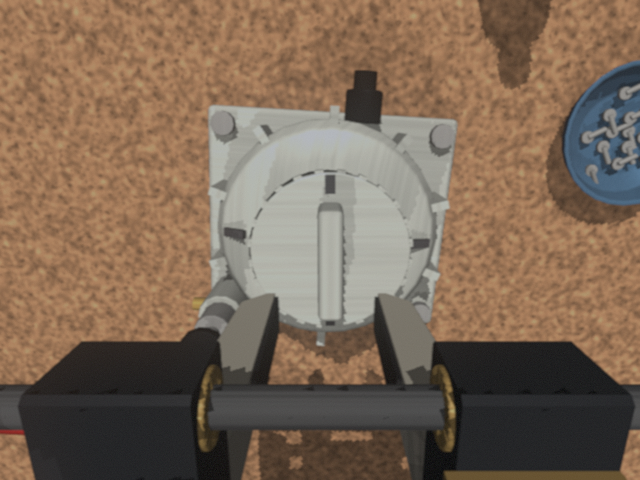

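The new cap's bar is at px (330,262), along the same line as the old one was when locked, with its top at 127.6 mm. So it is locked home. The oiler comes next, pressed with closed fingertips.

```bash
python3 - <<'E'
from h import *
st(); plan([(.4737,-.2513,.265,64),(.4737,-.2513,.205,64,3)])
E
```

```text
t 40.8 p [ 0.5685 -0.2318  0.2669] toolx [0.443 0.897 0.   ] z [-0.002  0.001 -1.   ] F [-0.6  0.4  0. ] w 0.0401 g 0.0 q6 -0.012
-> (0.4737, -0.2513, 0.265, 64)
[[-1.98,-2.55,0.07,-0.001,-0.0,-0.002],[-1.98,-2.55,0.07,-0.001,-0.0,-0.002],[-1.97,-2.55,0.06,-0.0,-0.0,-0.001]]
-> (0.4737, -0.2513, 0.205, 64, 3)
[[-0.0,0.0,3.0,-0.0,-0.0,-0.0],[-0.0,0.0,3.0,-0.0,-0.0,-0.0]]
```

>>> {"fn": "send_rows", "kwargs": {
  "increments": [
    [-1.98, -2.55, 0, 0, 0, 0],
    [-1.98, -2.55, 0, 0, 0, 0],
    [-1.98, -2.55, 0, 0, 0, 0],
    [0, 0, 0, 0, 0, 0],
    [0, 0, 0, 0, 0, 0]
  ],
  "claw": 0
}}

```text
time_s: 41.3
tool_pos: [0.4738, -0.2516, 0.2682]
eef_rot: [-0.0, 0.85, 0.527, 0.0]
force: [0.2, 0.2, 1.3]
gripper_width: 0.0045
grip_force: 0.0
```

>>> {"fn": "send_rows", "kwargs": {
  "increments": [
    [0, 0, 2, 0, 0, 0],
    [0, 0, 2, 0, 0, 0],
    [0, 0, 2, 0, 0, 0],
    [0, 0, 0, 0, 0, 0],
    [0, 0, 0, 0, 0, 0]
  ]
}}

```text
time_s: 41.8
tool_pos: [0.4746, -0.2511, 0.2083]
eef_rot: [-0.0, 0.849, 0.528, -0.0]
force: [0.8, -0.5, 0.1]
gripper_width: 0.0003
grip_force: 0.0
```

```bash
python3 - <<'E'
from h import *
st(); t,td,tm=cam('top'); p,d,m=cam('side'); save(cv2.resize(p[120:300,230:450],None,fx=3,fy=3),'s2.png')
E
```

```text
t 41.8 p [ 0.4746 -0.2511  0.2083] toolx [0.443 0.897 0.   ] z [-0.001  0.001 -1.   ] F [ 0.8 -0.5  0.1] w 0.0003 g 0.0 q6 -0.124
```

View pics/s2.png

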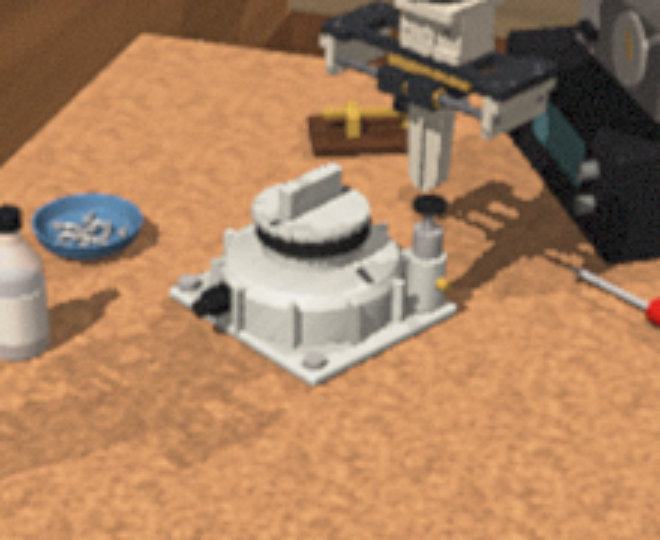

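The side view shows the closed fingertips centred above the plunger head at px (430,205). Pressing now.

>>> {"fn": "send_rows", "kwargs": {
  "increments": [
    [0, 0, 1, 0, 0, 0],
    [0, 0, 0.6, 0, 0, 0],
    [0, 0, 0.5, 0, 0, 0],
    [0, 0, 0.3, 0, 0, 0],
    [0, 0, 0, 0, 0, 0]
  ]
}}

```text
time_s: 42.4
tool_pos: [0.4748, -0.2518, 0.185]
eef_rot: [0.001, 0.849, 0.528, 0.001]
force: [1.3, 0.8, 7.6]
gripper_width: 0.0006
grip_force: 3.5
```

>>> {"fn": "send_rows", "kwargs": {
  "increments": [
    [0, 0, 0.2, 0, 0, 0],
    [0, 0, 0.1, 0, 0, 0],
    [0, 0, 0, 0, 0, 0],
    [0, 0, 0, 0, 0, 0]
  ]
}}

```text
time_s: 42.8
tool_pos: [0.4749, -0.2519, 0.1842]
eef_rot: [0.001, 0.849, 0.528, 0.001]
force: [-6.2, 4.5, 21.5]
gripper_width: 0.0003
grip_force: 10.8
```

>>> {"fn": "send_rows", "kwargs": {
  "increments": [
    [0, 0, -1, 0, 0, 0],
    [0, 0, -1, 0, 0, 0],
    [0, 0, -0.7, 0, 0, 0],
    [0, 0, 0, 0, 0, 0],
    [0, 0, 0, 0, 0, 0]
  ]
}}

```text
time_s: 43.3
tool_pos: [0.4738, -0.2513, 0.2078]
eef_rot: [-0.0, 0.849, 0.528, -0.0]
force: [0.1, 0.3, 0.1]
gripper_width: 0.0005
grip_force: 0.0
```

>>> {"fn": "send_rows", "kwargs": {
  "increments": [
    [0, 0, 1, 0, 0, 0],
    [0, 0, 0.6, 0, 0, 0],
    [0, 0, 0.5, 0, 0, 0],
    [0, 0, 0.3, 0, 0, 0],
    [0, 0, 0.2, 0, 0, 0]
  ]
}}

```text
time_s: 43.8
tool_pos: [0.4742, -0.2515, 0.184]
eef_rot: [-0.0, 0.849, 0.528, -0.0]
force: [-12.8, 8.2, 34.7]
gripper_width: 0.0006
grip_force: 17.4
```

>>> {"fn": "send_rows", "kwargs": {
  "increments": [
    [0, 0, 0.1, 0, 0, 0],
    [0, 0, 0, 0, 0, 0],
    [0, 0, 0, 0, 0, 0],
    [0, 0, 0, 0, 0, 0]
  ]
}}

```text
time_s: 44.2
tool_pos: [0.4741, -0.2515, 0.1841]
eef_rot: [0.0, 0.849, 0.528, -0.0]
force: [-12.7, 7.6, 29.7]
gripper_width: 0.0001
grip_force: 14.8
```

>>> {"fn": "send_rows", "kwargs": {
  "increments": [
    [0, 0, -1.5, 0, 0, 0],
    [0, 0, -2.5, 0, 0, 0],
    [0, 0, -4, 0, 0, 0],
    [0, 0, -4, 0, 0, 0],
    [0, 0, -4, 0, 0, 0]
  ]
}}

```text
time_s: 44.7
tool_pos: [0.4736, -0.2511, 0.3415]
eef_rot: [-0.001, 0.849, 0.528, -0.0]
force: [0.1, -1.0, -0.4]
gripper_width: 0.0004
grip_force: 0.0
```

>>> {"fn": "send_rows", "kwargs": {
  "increments": [
    [-3, 3, 0, 0, 0, 0],
    [-3, 3, 0, 0, 0, 0],
    [-3, 3, 0, 0, 0, 0],
    [0, 0, 0, 0, 0, 0],
    [0, 0, 0, 0, 0, 0]
  ]
}}

```text
time_s: 45.2
tool_pos: [0.5145, -0.3725, 0.3388]
eef_rot: [-0.002, 0.85, 0.527, -0.001]
force: [-0.4, 1.0, 0.6]
gripper_width: 0.0006
grip_force: 0.0
```

```bash
python3 - <<'E'
from h import *
st(); t,d,m=cam('top'); W=world(m,d)
def med(x,y,r,lo,hi):
    g=(d>0)&(np.hypot(W[...,0]-x,W[...,1]-y)<r)&(W[...,2]>lo)&(W[...,2]<hi); print(g.sum(),np.median(W[g],0).round(4) if g.any() else None)
med(.471,-.25,.012,.08,.13)
med(.565,-.23,.04,.118,.14)
blobs(W,d,mn=40,box=(.3,.8,-.1,.2))
save(cv2.resize(t[110:410,90:490],None,fx=2,fy=2),'end.png')
E
```

```text
t 45.2 p [ 0.5145 -0.3725  0.3388] toolx [0.444 0.896 0.001] z [-0.003  0.003 -1.   ] F [-0.4  1.   0.6] w 0.0006 g 0.0 q6 -0.247
122 [ 0.4716 -0.2493  0.1111]
249 [ 0.5674 -0.2297  0.1272]
[351 115  20  36] rect [779.6 -89.3] [18.3 23.4] 89.9 z 0.13
[230 130  15   6] rect [794.4 185.2] [26.4 10.9] 89.0 z 0.012
[258 132  27  11] rect [783.9 109.1] [58.8 13.7] 76.5 z 0.011
[285 135  16  13] rect [773.2  60.3] [31.1 28.2] 44.6 z 0.013
[243 289  22  22] rect [428.8 148.6] [40.9 42.4] 88.8 z 0.022
```

View pics/end.png

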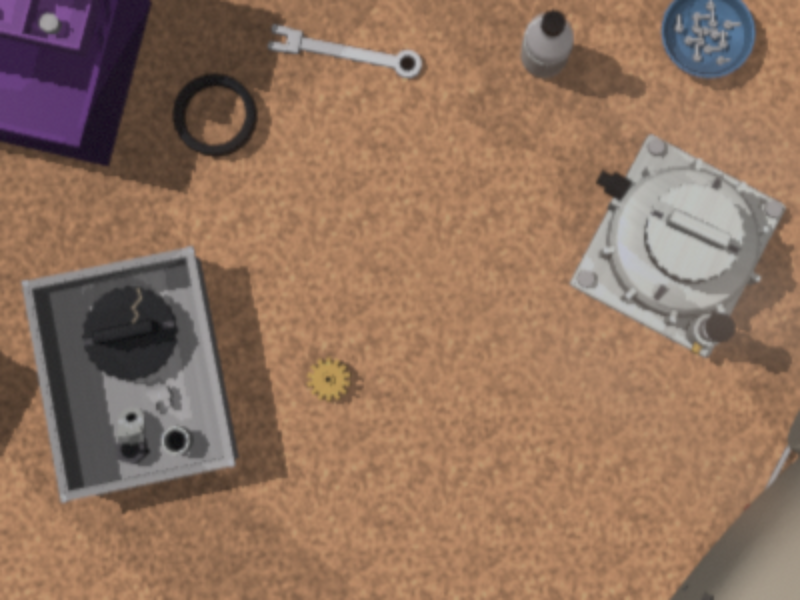

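The final view shows all the scrap and the old cap in the tray, the new cap locked at px (700,232), and the plunger back up at (715,330). The tools and good parts haven't moved, so I'm handing in.

```bash
python3 -c "
from h import *
print(manip.job_done())"
```

```text
the job is handed in; nothing more can be done
None
```

I handed the job in at about 45 s: all four scrap pieces and the old cap are in the tray, the new cap is turned about 86° and locked, and the oiler got two full strokes and is back up; the hand-in call returned no verdict.

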